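Snap the tube clip shut with spring pliers

ROBOT

A 6-joint arm with a two-finger parallel gripper is mounted at the origin on a cart in front of the work surface, level with it; the furniture and walls round the work are solid. World frame = base frame: x ahead of the robot, y to its left, z up, the work surface at z = 0. Lengths are in m, angles in rad, forces in N, time in s.
With the tool pointing down it reaches from about 0.35 to 0.975 m from the base axis. Payload 4.9 kg.
Tool frame: the origin (TCP) lies midway between the tips of the shut fingers; the grasp point (between the pads) lies 19 mm behind it; z points along the fingers, y is the direction in which the jaws open and shut (so a half turn about z gives the same grasp; the last joint's range is limited). The gripper opens to 85 mm and grips with 20 to 120 N. Pads are 22 mm wide; open, the fingers measure 114 mm over their backs; the gripper's body (76 mm by 85 mm) begins 54 mm behind the grasp point. The pads swing forward as they close: fully open they stand 13 mm farther back than shut.
Start: joints at [-1.44, 0.053, 1.613, -0, 1.476, -0.119], TCP at [0.155, -0.606, 0.231] pointing down, gripper open.
Joint ranges: [-3.01, 3.01], [-1.01, 2.22], [0.06, 2.58], [-1.02, 4.17], [0.09, 2.62], [-3.14, 3.14]. Speed limits (rad/s): [2.57, 2.57, 3.14, 3.14, 3.14, 3.14].

INTERFACE

Orientations are given as a rotation vector (axis times angle).
In Python, from station import ctrl gives the robot as it stands.
- The arm moves only by the tool jog_arm, never from a script. Its argument "steps" is a list of rows, each an object of numbers: "dx", "dy", "dz": the shift along the world's x, y, z in units of 60 mm (1.0 is 60 mm); "twist": the turn about the world's z in units of 10 degrees (1.0 is 10 degrees). A call has 1 to 5 rows; each row is the pose to reach, as a shift and turn from the pose measured when the call began; what a row does not reach only later rows make up. A row lasts 1/8 s, in which the tool goes at most 62.5 mm and 10.7 degrees, less where a joint would pass 70% of its speed; a pose out of reach is approached as far as the arm can. A call with a gripper value outside its range is refused whole. "gripper" is the closure in counts, from 0 (fully open) to 255 (shut), set as the call begins (left out, the last holds). The fingers move at their own pace and stop on an object; "newtons" is the grip in N (left out, the last holds). Time passes only in rows, so rows that repeat a pose let the fingers close. It gives the time, the measured TCP pose, the force and the opening at its end, in the units of the state.
- ctrl.get_obs(): the state, without advancing time (a new reading comes with each control period).
- ctrl.get_image(name): name is "side" or "top"; returns a dict with "frame" (400x640x3 uint8, red, green, blue), "range_z" (400x640 float32, m along the optical axis (not along the pixel's ray), 0 where there is no reading), "fx", "fy", "cx", "cy" (pixels), "extrinsics" (4x4, takes a point from camera to world coordinates). Camera axes: x right, y down, z forward; pixel columns grow to the right and rows downward; lengths in m; the calibration is good to about 2 mm. A picture is of the moment at which its call begins.
- ctrl.finish_job(): hands the job in, once; it reports no verdict.
The state is a dict: "t": time; "q": joint angles; "dq": joint speeds; "effort": joint torques, N m; "tool_pos": TCP position; "tool_rot": TCP orientation; "contact_force": force on the tool from outside, world axes, zero at the start; "wrist_torque": the same for the moment, N m; "opening": finger opening in m.
Only numpy, scipy, OpenCV 4.12 (cv2) and the standard library are available. Lean on these libraries where they do the work, as an engineer would, in place of code of your own. Each camera call takes 0.05 s, during which the arm holds its last target.

TASK

The orange snap clip round the sample tube on the stand is open. Take the green-handled spring pliers from the blue mat, put the jaws over the clip's two ears and squeeze until the clip clicks and stays shut; squeeze it with the pliers only, not with the fingers. Then lay the pliers gently back down flat on the mat and leave everything else standing where it is.

Things in the scene. Friction and masses are not known exactly. Their poses are not given: they have to be found in the camera images.
- pliers_grip (a point): Grip point: on the middle line of the pliers, half-way between the two green handles and half-way up them; x points along the middle line to the jaws, z up. Handles 26 mm tall, each 10 mm thick, 68 mm over their outer faces when open; grip zone 27 mm either way along x. Pivot 65 mm ahead. The outer faces are parallel when 10 mm closer than open.
- pliers_jaws (a point): Point midway between the two round noses of the jaws (upright steel cylinders, 12 mm diameter, 16 mm tall), same axes, 115 mm ahead of pliers_grip, at the same height. Gap between the noses 38 mm when open; it shrinks by 0.77 mm for each mm the handles come together. Seen from above, the jaws are at most 62 mm wide over all.
- pliers_lever (a joint): Closing angle of the pliers, rad: 0 open (handles 68 mm over all, jaw gap 38 mm), 0.45 fully shut (handles about 39 mm, jaw gap about 15 mm). A spring holds them open: squeezing the handles takes about 9 N at first and 15 N when shut (up to 25 N on the clip), so held part-way closed they stay in the grip.
- pliers: The spring pliers as a whole (steel, green handles), lying flat, 154 mm long, 26 mm tall, about 140 g; origin on the pivot at the underside, x to the jaws.
- mat: Fixed blue-grey rubber mat, 240 x 150 x 4 mm thick, origin at the centre of its underside, x along its long side, z up; the pliers start on it, jaws roughly along +x.
- tube_stand: Fixed grey stand, base 90 x 90 x 18 mm, origin under its centre. Upright on it stands a fixed 50 ml tube (axis through the origin, 29 mm diameter, 34 mm at its cap, top 137 mm over the bench) with the clip round it.
- clip: Orange snap clip round the tube, origin on the tube's axis at mid height of the clip, 78 mm over the bench; its two ears point along its -x. The whole clip can swivel on the tube with about 1 N at the ears. Ring 39 mm outside diameter, 16 mm tall.
- clip_pads (a point): Aim point: midway between the outer faces of the clip's two ears while open, mid height, 33 mm from the tube's axis; +x points from here to the tube. Ears: upright plates 5 mm thick, from 11 mm beyond this point (away from the tube) to 17 mm nearer the tube, from 13 mm below to 11 mm above; a white tongue on top ends 19 mm above. Outer faces 25 mm apart open, 18 mm shut.
- clip_ear (a joint): Closing angle of the hinged ear (the one at the clip's -y; the other is stiff), rad: 0 open; rises as the ears are pressed together, about 8 N. At about 0.135 the tooth of the white tongue clicks behind a steel catch and the ear then stays at 0.13 to 0.145. Stop at 0.18. Let go before the click, it springs back to 0.
- buffer_bottle_a: Loose bystander: bottle with a blue cap, 68 mm diameter, 167 mm tall, origin under its centre.
- buffer_bottle_b: Loose bystander: bottle with a red cap, 50 mm diameter, 117 mm tall, origin under its centre.
- beaker: Loose bystander: clear beaker, 55 mm diameter, 70 mm tall, origin under its centre.
Not all that is in view belongs to the job. Of the things that look like the pliers, the larger one is meant.

How it is judged:
On the way, in this order (a step that is already met when the one before it is completed fails the run):
1. the pliers are lifted clear of the mat (height (world z) of pliers_grip above 0.045 m), for 0.1 s.
2. the pliers' jaws press the clip's ears together past the click (value of joint clip_ear above 0.12 rad and contact force between pliers and clip above 1 N), for 0.1 s.
At the end, for the whole second after the job is handed in: The clip is latched shut by itself (ear joint above 0.12 rad), and the pliers rest flat (within 0.12 rad) on the mat, right side up, their grip point and pivot both over the mat, still and released (value of joint clip_ear above 0.12 rad and z of pliers_jaws in the frame of mat below 0.035 m and z of pliers_grip in the frame of mat below 0.027 m and x of pliers_grip in the frame of mat between -0.12 and 0.12 m and y of pliers_grip in the frame of mat between -0.075 and 0.075 m and x of pliers in the frame of mat between -0.12 and 0.12 m and y of pliers in the frame of mat between -0.075 and 0.075 m and angle between pliers's own z axis and vertical below 0.12 rad and linear speed of pliers below 0.03 m/s); the robot touches nothing.
It fails at once if the fingers touch the clip themselves (contact force between the fingers and clip above 1 N).
It fails at once if the pliers are dropped or thrown (contact force between the fingers and pliers below 0.05 N and linear speed of pliers above 0.7 m/s).
It fails at once if a bystander is shifted or knocked over (distance of any of buffer_bottle_a, buffer_bottle_b, beaker from where it was at the start of the episode above 0.03 m or angle between any of buffer_bottle_a, buffer_bottle_b, beaker's own z axis and vertical above 0.5 rad).
It also fails if it takes over 51 s, if anything falls off the work surface, if the arm or the gripper's body presses on something with over 40 N, if the wrist force passes 120 N, or if a joint passes its speed limit or range.

## Working session

There is one attempt and no reset: what is moved stays moved. The work goes in short steps, Python scripts to look and compute and a tool call to move; the robot and the scene stay as the last step left them, time stands still between calls to the robot, and variables do not carry over. Pictures are saved under pics/ and viewed, and the job is handed in when it is done.

Besides the shell and the picture viewer there is one more tool, called as name(argument=value, ...) on one line, values as JSON. jog_arm: Moves the arm, as the interface text tells. Its arguments: {"type":"object","properties":{"steps":{"type":"array"},"gripper":{"type":"number"},"newtons":{"type":"number"}},"required":["steps"]}

```bash
mkdir -p pics; ls; cat > h.py <<'E'
from station import ctrl
import numpy as np, cv2
def snap(n,f):
    im=ctrl.get_image(n); cv2.imwrite(f'pics/{f}.png',im['frame'][:,:,::-1]); np.savez(f'pics/{f}.npz',**{k:im[k] for k in im}); return im
def w(im,u,v,z=None):
    d=float(im['range_z'][int(v),int(u)]); E=im['extrinsics']
    r=np.array([(u-im['cx'])/im['fx'],(v-im['cy'])/im['fy'],1.])
    if z is not None:
        R=E[:3,:3]@r; d=(z-E[2,3])/R[2]
    return E[:3,:3]@(r*d)+E[:3,3]
def crop(im,u0,v0,u1,v1,f,s=4):
    cv2.imwrite(f'pics/{f}.png',cv2.resize(im['frame'][v0:v1,u0:u1,::-1],None,fx=s,fy=s,interpolation=cv2.INTER_CUBIC))
E
python3 - <<'E'
from h import *
print(ctrl.get_obs())
for n in('top','side'):
    im=snap(n,n+'0'); print(n,im['fx'],im['cx'],im['cy'],im['extrinsics'].round(3).tolist())
E
```

```text
pics
{'t': 0.0, 'q': array([-1.43999142e+00,  5.33696577e-02,  1.61433460e+00,  2.87492339e-05,
        1.47602734e+00, -1.18992709e-01]), 'dq': array([ 0.00024284, -0.00040913,  0.00178132, -0.00144604,  0.00196147,
        0.00058304]), 'effort': array([ 2.10909377e-03, -3.93682981e+01, -3.70174456e+01, -3.07153812e-05,
        7.13113637e-03,  2.92132905e-07]), 'tool_pos': array([ 0.15443251, -0.60495201,  0.23003086]), 'tool_rot': array([-3.11499865e+00, -3.91091036e-01, -2.50906952e-05]), 'contact_force': array([-0.13353876, -0.50715786,  0.30980395]), 'wrist_torque': array([0.0211475 , 0.03137071, 0.02166055]), 'opening': 0.08510336492019266}
top 430.01858266583076 324.13499070399683 208.6375208684516 [[-0.005, -0.996, 0.094, 0.483], [-1.0, 0.007, 0.017, 0.2], [-0.017, -0.094, -0.995, 0.94], [0.0, 0.0, 0.0, 1.0]]
side 377.47718014452073 315.8538233858928 192.2529847650726 [[-0.959, -0.169, 0.229, 0.346], [-0.285, 0.559, -0.779, 0.868], [0.004, -0.812, -0.584, 0.574], [0.0, 0.0, 0.0, 1.0]]
```

View pics/top0.png

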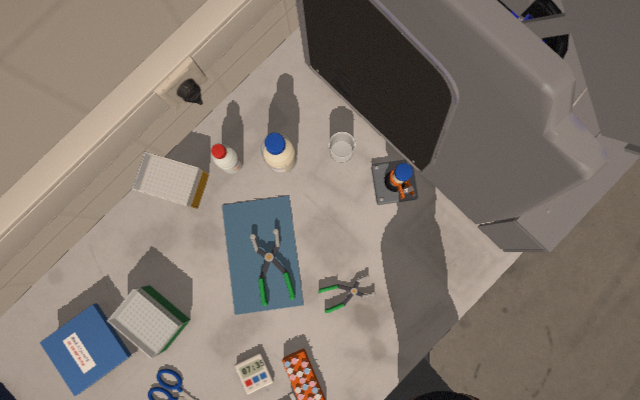

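View pics/side0.png

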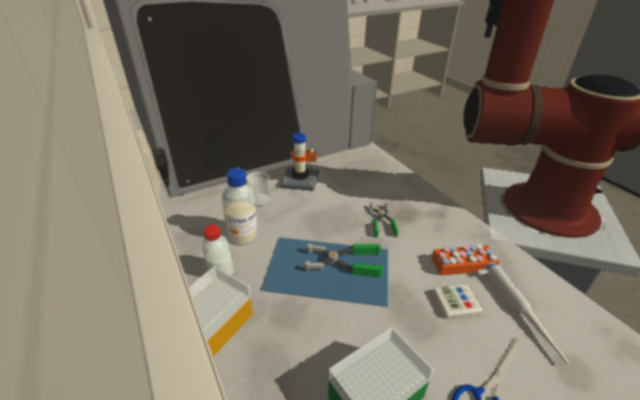

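Two things could be taken for the pliers: the large ones on the blue mat (top view, about 269,258) and the small ones on the bench (about 352,291). The blue scissors at (170,385) are clearly something else. I choose the large pair on the mat and check it in a close crop.

```bash
python3 - <<'E'
from h import *
im=dict(np.load('pics/top0.npz'))
crop(im,215,190,335,320,'c1',5) if 0 else crop(im,220,190,310,320,'c1',4.5)
crop(im,360,145,430,215,'c2',8)
im=dict(np.load('pics/side0.npz'))
crop(im,260,120,340,200,'c3',7)
crop(im,255,230,400,305,'c4',5)
E
```

```text
(no output)
```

View pics/c1.png

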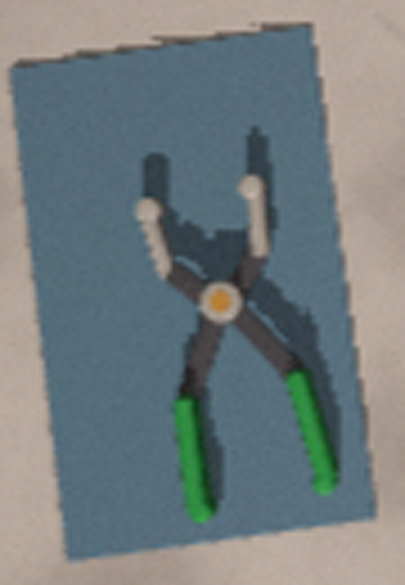

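View pics/c2.png

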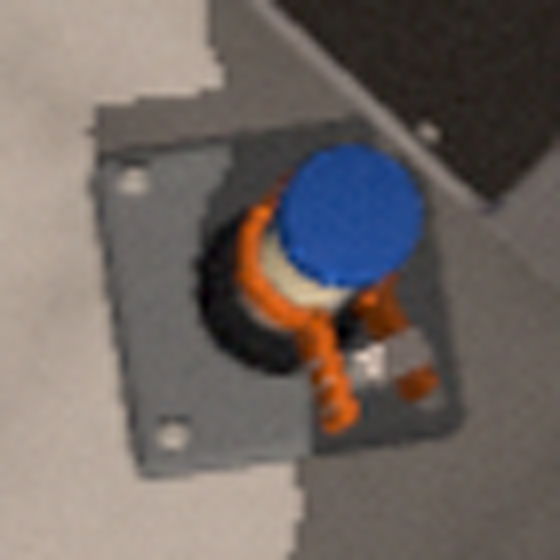

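View pics/c3.png

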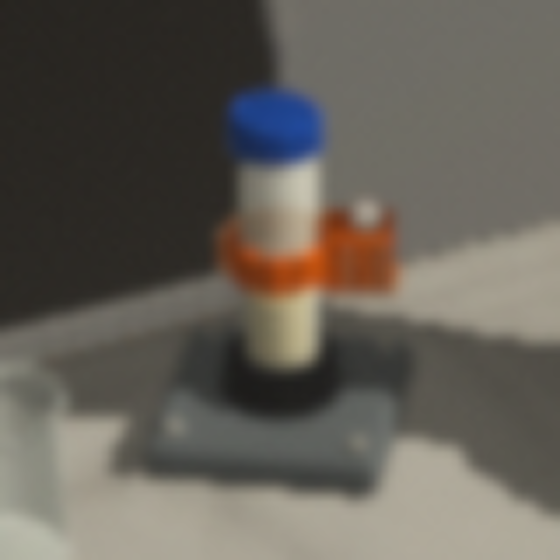

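View pics/c4.png

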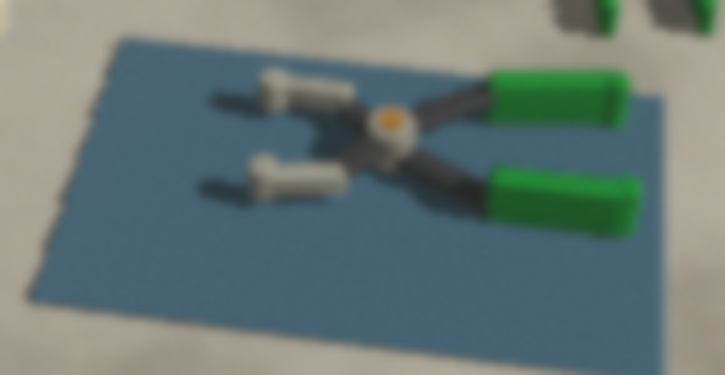

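```bash
python3 - <<'E'
from h import *
im=dict(np.load('pics/top0.npz'))
f=lambda x,y:(220+(x-1.75)/4.5,190+(y-1.75)/4.5)
P={}
for n,(x,y,z) in dict(piv=(221,301,.03),noL=(147,208,.025),noR=(250,186,.025),hLf=(184,400,.03),hLb=(203,516,.03),hRf=(295,375,.03),hRb=(325,487,.03),m1=(10,66,.004),m2=(312,25,.004),m3=(376,517,.004),m4=(66,560,.004)).items():
    u,v=f(x,y); P[n]=w(im,u,v,z); print(n,P[n].round(4), w(im,round(u),round(v)).round(4))
nm=(P['noL']+P['noR'])/2; pv=P['piv']
hm=(P['hLf']+P['hLb']+P['hRf']+P['hRb'])/4
print('jaw mid',nm,'hm',hm,'len',np.linalg.norm((nm-hm)[:2]),'piv-hm',np.linalg.norm((pv-hm)[:2]),'nose sep',np.linalg.norm((P['noL']-P['noR'])[:2]),'ang',np.degrees(np.arctan2(*(nm-hm)[1::-1])))
mm=(P['m1']+P['m2']+P['m3']+P['m4'])/4;print('mat',mm, np.degrees(np.arctan2(*((P['m1']-P['m4']+P['m2']-P['m3']))[1::-1])))
g=lambda x,y:(360+(x-3.5)/8,145+(y-3.5)/8)
for n,(x,y,z) in dict(cap=(350,215,.137),s1=(93,170,.018),s2=(140,475,.018),s3=(468,425,.018),bolt1=(133,180,.018),bolt2=(173,433,.018),ear1tip=(340,420,.089),ear1root=(315,325,.089),ear2tip=(418,385,.089),white=(410,350,.097)).items():
    u,v=g(x,y); P[n]=w(im,u,v,z); print(n,P[n].round(4), w(im,round(u),round(v)).round(4))
print('stand c',(P['s1']+P['s3'])/2)
# point clouds: clip orange
H,W=im['range_z'].shape
hsv=cv2.cvtColor(im['frame'],cv2.COLOR_RGB2HSV)
for n in('top','side'):
    im=dict(np.load(f'pics/{n}0.npz')); hsv=cv2.cvtColor(im['frame'],cv2.COLOR_RGB2HSV)
    box=(360,145,430,215) if n=='top' else (260,120,340,200)
    for nm_,lo,hi in(('orange',(3,150,90),(18,255,255)),('blue',(100,150,80),(125,255,255))):
        m=cv2.inRange(hsv,lo,hi)>0; pts=[]
        for v in range(box[1],box[3]):
            for u in range(box[0],box[2]):
                if m[v,u] and im['range_z'][v,u]>0: pts.append(w(im,u,v))
        pts=np.array(pts); print(n,nm_,len(pts),np.percentile(pts,[2,50,98],axis=0).round(3).tolist())
        np.save(f'pics/{n}_{nm_}.npy',pts)
E
```

```text
piv [0.4686 0.3327 0.03  ] [0.4697 0.3321 0.0297]
noL [0.5125 0.3688 0.025 ] [0.5123 0.3698 0.0231]
noR [0.5227 0.32   0.025 ] [0.5226 0.3205 0.024 ]
hLf [0.4228 0.3497 0.03  ] [0.4237 0.3511 0.0276]
hLb [0.3695 0.3404 0.03  ] [0.3699 0.34   0.0286]
hRf [0.4341 0.2978 0.03  ] [0.4338 0.2986 0.0256]
hRb [0.3826 0.2837 0.03  ] [0.3824 0.2833 0.031 ]
m1 [0.5829 0.4405 0.004 ] [5.839e-01 4.411e-01 4.000e-04]
m2 [0.6019 0.2928 0.004 ] [0.6026 0.2929 0.0015]
m3 [0.3655 0.2618 0.004 ] [0.3669 0.2619 0.0069]
m4 [0.3459 0.4097 0.004 ] [0.3455 0.411  0.001 ]
jaw mid [0.51760104 0.34440406 0.025     ] hm [0.40226361 0.3178985  0.03      ] len 0.11834384869409492 piv-hm 0.06800683448876534 nose sep 0.04987856114200433 ang 12.942361578931813
mat [0.47405385 0.35120585 0.004     ] 7.446077626425212
cap [0.6285 0.0637 0.137 ] [0.6292 0.0644 0.138 ]
s1 [0.663  0.1127 0.018 ] [6.660e-01 1.115e-01 6.000e-04]
s2 [0.5797 0.1014 0.018 ] [5.814e-01 9.970e-02 5.000e-04]
s3 [0.5926 0.0132 0.018 ] [ 0.5941  0.0095 -0.0009]
bolt1 [0.6602 0.102  0.018 ] [0.6601 0.1025 0.019 ]
bolt2 [0.591  0.0924 0.018 ] [0.5901 0.093  0.0201]
ear1tip [0.5857 0.0592 0.089 ] [0.5865 0.0583 0.0831]
ear1root [0.6095 0.0649 0.089 ] [0.6097 0.065  0.0906]
ear2tip [0.5943 0.0397 0.089 ] [0.5938 0.0391 0.088 ]
white [0.6019 0.0429 0.097 ] [0.6025 0.0426 0.0972]
stand c [0.62778819 0.06294939 0.018     ]
top orange 154 [[0.587, 0.037, 0.033], [0.612, 0.062, 0.085], [0.641, 0.081, 0.091]]
top blue 241 [[0.614, 0.049, 0.129], [0.628, 0.064, 0.136], [0.643, 0.078, 0.139]]
side orange 162 [[0.587, 0.046, 0.069], [0.61, 0.066, 0.08], [0.645, 0.082, 0.088]]
side blue 88 [[0.614, 0.051, 0.127], [0.627, 0.069, 0.135], [0.642, 0.08, 0.137]]
```

```bash
python3 - <<'E'
from h import *
A=[]
for n in('top','side'):
    im=dict(np.load(f'pics/{n}0.npz')); v,u=np.mgrid[0:400:2,0:640:2]; d=im['range_z'][v,u]; ok=d>0
    r=np.stack([(u-im['cx'])/im['fx']*d,(v-im['cy'])/im['fy']*d,d],-1)[ok]
    A.append(r@im['extrinsics'][:3,:3].T+im['extrinsics'][:3,3])
A=np.concatenate(A)
print('max z cm per cell; rows x, cols y')
ys=np.arange(.5,-.6,-.05); print('      '+' '.join(f'{y*100:4.0f}' for y in ys))
for x in np.arange(.9,.1,-.05):
    print(f'{x:.2f}  '+' '.join((f'{s.max()*100:4.0f}' if len(s:=A[(abs(A[:,0]-x)<.025)&(abs(A[:,1]-y)<.025)][:,2]) else '   .') for y in ys))
E
```

```text
max z cm per cell; rows x, cols y
        50   45   40   35   30   25   20   15   10    5    0   -5  -10  -15  -20  -25  -30  -35  -40  -45  -50  -55
0.90     .    .   48   47   30   46    0    .    .    .    .    .   22   23   23    .    .    .    .    .    .    .
0.85     .   49   48   30    0   46   46    0    .    .    .    .    .    .   23    .    .    .    .    .    .    .
0.80    50   49   30    0    0    0   45   46    .    .    .    .    .    .   23   22    .    .    .    .    .    .
0.75    51   30   30    0    0    0    0   48   54    0   53    .    .    .   22   22    .    .    .    .    .    .
0.70    30   30   12   13   17   10    7    7   54   54   62    .    .    .   22   22    .    .    .    .    .    .
0.65     8   12   12   13   17   10    7    7   14   54   63   63    .    .    .   22   22    .    .    .    .    .
0.60     8    0    1    1    1    0    0    0   14   14   52   57   56   49   22   22   22    .    .    .    .    .
0.55     8    1    1    1    2    0    0    0    0    0    0   48   48   22   22   22    .    .    .    .    .    .
0.50     0    1    3  
[... 205 characters left out ...]
 -90
0.40     0    0    1    3    3    2    2    2    2    0    0    0    0    0    .    .    .    .    .    .    .  -89
0.35     8    0    1    3    1    0    2    2    0    0    0    0    0    .    .    .    .    .    .  -90  -89  -89
0.30     8    0    0    0    0    0    0    0    0    0    0    0    .    .    .    .    .    .  -89  -89  -89  -89
0.25     0    0    2    2    4    4    0    0   29   46   46   23    .    .    .    .    .    .  -89  -89  -89  -89
0.20     1    0    2    2    3    4    3    0   29   46    .    .    .    .    .    .    .  -89  -89  -89  -89   37
0.15     0    0    0    3    3    3    3    0   28   46   40    0    0    0    .  -90  -89  -89  -89  -89  -89   37
```

```bash
python3 - <<'E'
from h import *
A=[]
for n in('top','side'):
    im=dict(np.load(f'pics/{n}0.npz')); v,u=np.mgrid[0:400,0:640]; d=im['range_z'][v,u]; ok=d>0
    r=np.stack([(u-im['cx'])/im['fx']*d,(v-im['cy'])/im['fy']*d,d],-1)[ok]
    A.append(r@im['extrinsics'][:3,:3].T+im['extrinsics'][:3,3])
A=np.concatenate(A)
g=np.array([.49,.008])
for lo,hi in((.03,.1),(.1,.15),(.15,.2),(.2,.3),(.3,.4),(.4,.6)):
    s=A[(A[:,2]>lo)&(A[:,2]<hi)&(A[:,0]>.42)&(A[:,1]<.2)&(A[:,1]>-.3)]
    s=s[np.hypot(s[:,0]-.628,s[:,1]-.0635)>.055]
    if len(s):
        # min along normal direction
        i=np.argsort(np.linalg.norm(s[:,:2]-g,axis=1))[:200:50]; print(lo,hi,len(s)); print(s[i].round(3).tolist(), np.linalg.norm(s[i][:,:2]-g,axis=1).round(3))
        for y in(-.2,-.15,-.1,-.05,0,.05,.1):
            t=s[abs(s[:,1]-y)<.01]; 
            if len(t): print('   y',y,'min x',np.percentile(t[:,0],1).round(3))
E
```

```text
0.03 0.1 6216
[[0.569, -0.065, 0.09], [0.555, -0.08, 0.033], [0.578, -0.058, 0.076], [0.577, -0.061, 0.055]] [0.107 0.11  0.11  0.111]
   y -0.2 min x 1.382
   y -0.15 min x 0.479
   y -0.1 min x 0.528
   y -0.05 min x 0.577
   y 0 min x 0.626
   y 0.05 min x 0.679
   y 0.1 min x 0.723
0.1 0.15 4876
[[0.555, -0.077, 0.108], [0.559, -0.078, 0.125], [0.558, -0.079, 0.11], [0.583, -0.052, 0.133]] [0.107 0.11  0.11  0.111]
   y -0.2 min x 1.381
   y -0.15 min x 0.479
   y -0.1 min x 0.528
   y -0.05 min x 0.577
   y 0 min x 0.627
   y 0.05 min x 0.679
   y 0.1 min x 0.725
0.15 0.2 5804
[[0.563, -0.069, 0.158], [0.56, -0.077, 0.155], [0.578, -0.059, 0.171], [0.572, -0.067, 0.18]] [0.106 0.11  0.11  0.111]
   y -0.2 min x 0.842
   y -0.15 min x 0.479
   y -0.1 min x 0.528
   y -0.05 min x 0.577
   y 0 min x 0.627
   y 0.05 min x 0.679
   y 0.1 min x 0.724
0.2 0.3 19433
[[0.576, -0.056, 0.217], [0.577, -0.058, 0.229], [0.568, -0.069, 0.21], [0.564, -0.073, 0.283]] [0.107 0.109 0.11  0.11 ]
   y -0.2 min x 0.511
   y -0.15 min x 0.482
   y -0.1 min x 0.531
   y -0.05 min x 0.577
   y 0 min x 0.627
   y 0.05 min x 0.679
   y 0.1 min x 0.725
0.3 0.4 16369
[[0.563, -0.07, 0.384], [0.582, -0.05, 0.323], [0.558, -0.078, 0.398], [0.577, -0.059, 0.319]] [0.107 0.109 0.109 0.11 ]
   y -0.2 min x 1.384
   y -0.15 min x 1.308
   y -0.1 min x 0.544
   y -0.05 min x 0.577
   y 0 min x 0.627
   y 0.05 min x 0.679
   y 0.1 min x 0.724
0.4 0.6 31109
[[0.579, -0.052, 0.424], [0.561, -0.076, 0.423], [0.566, -0.072, 0.424], [0.576, -0.061, 0.427]] [0.107 0.11  0.11  0.11 ]
   y -0.1 min x 0.555
   y -0.05 min x 0.579
   y 0 min x 0.628
   y 0.05 min x 0.678
   y 0.1 min x 0.723
```

jog_arm(steps=[{"dx": 0.35,"dy": 0.9},{"dx": 0.7,"dy": 1.8},{"dx": 1.05,"dy": 2.7},{"dx": 1.4,"dy": 3.6},{"dx": 1.75,"dy": 4.5}], gripper=0, newtons=30)

```text
validation failed for argument at $.st...
```

jog_arm(steps=[{"dx": 0.35,"dy": 0.9,"dz": 0.0,"twist": 0.0},{"dx": 0.7,"dy": 1.8,"dz": 0.0,"twist": 0.0},{"dx": 1.05,"dy": 2.7,"dz": 0.0,"twist": 0.0},{"dx": 1.4,"dy": 3.6,"dz": 0.0,"twist": 0.0},{"dx": 1.75,"dy": 4.5,"dz": 0.0,"twist": 0.0}], gripper=0, newtons=30)

```text
t: 0.72
tool_pos: [0.2597, -0.3331, 0.2296]
tool_rot: [-3.115, -0.39, -0.0]
contact_force: [0.5, -0.1, 0.3]
opening: 0.0853
```

jog_arm(steps=[{"dx": 0.36,"dy": 0.9,"dz": 0.0,"twist": 0.0},{"dx": 0.72,"dy": 1.8,"dz": 0.0,"twist": 0.0},{"dx": 1.08,"dy": 2.7,"dz": 0.0,"twist": 0.0},{"dx": 1.44,"dy": 3.6,"dz": 0.0,"twist": 0.0},{"dx": 1.8,"dy": 4.5,"dz": 0.0,"twist": 0.0}])

```text
t: 1.35
tool_pos: [0.3678, -0.0612, 0.2295]
tool_rot: [-3.115, -0.39, -0.001]
contact_force: [1.2, -0.5, 0.5]
opening: 0.0857
```

jog_arm(steps=[{"dx": 0.1,"dy": 0.95,"dz": 0.0,"twist": 0.0},{"dx": 0.2,"dy": 1.9,"dz": 0.0,"twist": 0.0},{"dx": 0.3,"dy": 2.85,"dz": 0.0,"twist": 0.0},{"dx": 0.4,"dy": 3.8,"dz": 0.0,"twist": 0.0},{"dx": 0.5,"dy": 4.75,"dz": 0.0,"twist": 0.0}])

```text
t: 1.98
tool_pos: [0.3974, 0.2258, 0.2292]
tool_rot: [-3.115, -0.391, -0.002]
contact_force: [-0.1, -0.4, 0.6]
opening: 0.0853
```

jog_arm(steps=[{"dx": 0.1,"dy": 0.8,"dz": 0.0,"twist": -0.18},{"dx": 0.13,"dy": 1.55,"dz": 0.0,"twist": -0.18},{"dx": 0.13,"dy": 1.55,"dz": -0.9,"twist": -0.18},{"dx": 0.13,"dy": 1.55,"dz": -1.8,"twist": -0.18},{"dx": 0.13,"dy": 1.55,"dz": -2.3,"twist": -0.18}])

```text
t: 2.6
tool_pos: [0.4029, 0.3178, 0.0872]
tool_rot: [3.122, 0.343, -0.006]
contact_force: [0.3, 0.2, -0.3]
opening: 0.085
```

```bash
python3 - <<'E'
from h import *
im=snap('top','top1'); crop(im,210,180,330,320,'d1',4)
im=snap('side','side1'); crop(im,255,180,415,320,'d2',4.5)
print(ctrl.get_obs())
E
```

```text
{'t': 2.7, 'q': array([ 5.21684128e-01, -7.60096297e-02,  1.99404907e+00,  1.22821413e-03,
        1.23175128e+00,  1.87392190e+00]), 'dq': array([-0.00012262, -0.04691856, -0.06724746,  0.00024665,  0.02997522,
        0.00094088]), 'effort': array([-8.62952555e-02, -3.02435374e+01, -3.44427395e+01,  1.56539998e-03,
       -2.96773100e-01, -2.44756975e-04]), 'tool_pos': array([0.40177952, 0.3169007 , 0.08613723]), 'tool_rot': array([ 3.12068583,  0.34173778, -0.01251714]), 'contact_force': array([-0.56613559, -0.50581138,  0.40038673]), 'wrist_torque': array([ 0.008665  , -0.04485636, -0.00947161]), 'opening': 0.0854420182516075}
```

View pics/d1.png

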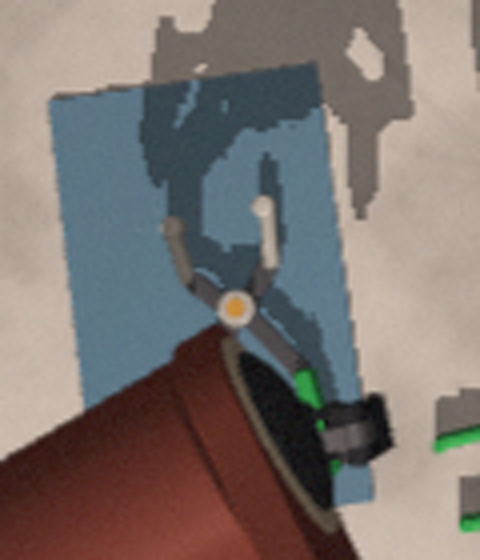

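View pics/d2.png

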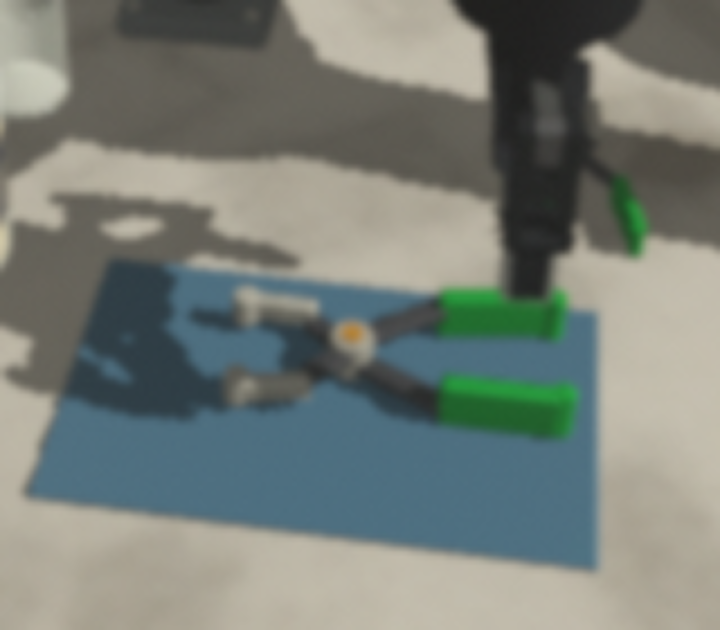

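jog_arm(steps=[{"dx": 0.05,"dy": 0.03,"dz": 0.0,"twist": 0.0},{"dx": 0.05,"dy": 0.03,"dz": -0.4,"twist": 0.0},{"dx": 0.05,"dy": 0.03,"dz": -0.8,"twist": 0.0},{"dx": 0.05,"dy": 0.03,"dz": -1.1,"twist": 0.0},{"dx": 0.05,"dy": 0.03,"dz": -1.1,"twist": 0.0}])

```text
t: 3.32
tool_pos: [0.4045, 0.3185, 0.0197]
tool_rot: [3.12, 0.342, -0.015]
contact_force: [-0.3, -0.0, 0.1]
opening: 0.0853
```

```bash
python3 - <<'E'
from h import *
from scipy.spatial.transform import Rotation as R
im=snap('top','top2'); crop(im,230,230,330,320,'d3',6)
im=snap('side','side2'); crop(im,255,180,415,320,'d4',4.5)
o=ctrl.get_obs(); print(o['tool_pos'],R.from_rotvec(o['tool_rot']).as_matrix().round(4), o['contact_force'])
E
```

```text
[0.40558267 0.31914857 0.02121727] [[ 9.763e-01  2.164e-01 -6.300e-03]
 [ 2.164e-01 -9.763e-01 -2.300e-03]
 [-6.600e-03  9.000e-04 -1.000e+00]] [1.00527798 0.20537803 0.50386808]
```

View pics/d3.png

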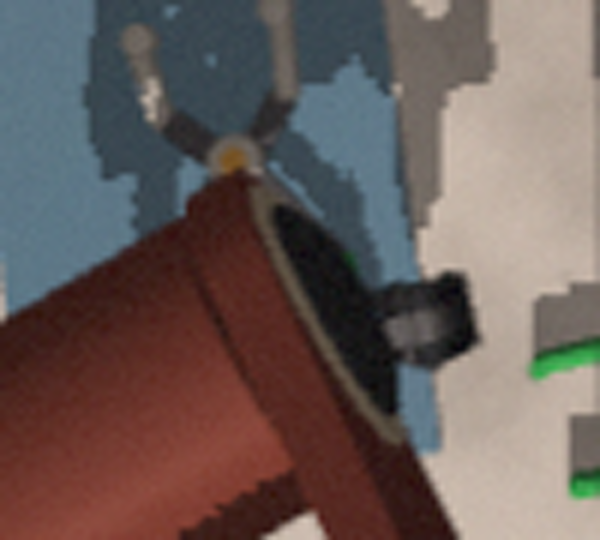

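View pics/d4.png

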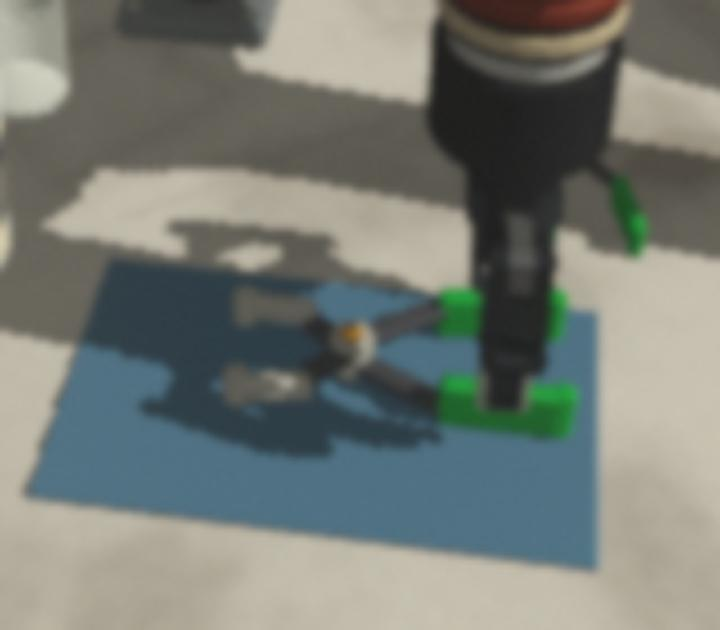

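jog_arm(steps=[{"dx": 0.0,"dy": 0.0,"dz": -0.15,"twist": 0.0},{"dx": 0.0,"dy": 0.0,"dz": -0.3,"twist": 0.0},{"dx": 0.0,"dy": 0.0,"dz": -0.3,"twist": 0.0},{"dx": 0.0,"dy": 0.0,"dz": -0.3,"twist": 0.0}])

```text
t: 3.92
tool_pos: [0.4055, 0.3191, 0.0031]
tool_rot: [3.121, 0.342, -0.01]
contact_force: [0.6, -0.8, 0.1]
opening: 0.0853
```

```bash
python3 - <<'E'
from h import *
im=snap('side','side3'); crop(im,335,230,395,290,'d4',10)
for v in range(262,284,2): print(v,w(im,368,v).round(4),im['frame'][v,368])
o=ctrl.get_obs(); print(o['tool_pos'],o['contact_force'])
E
```

```text
262 [0.3914 0.3763 0.0689] [34 36 35]
264 [0.3902 0.3848 0.0727] [35 36 36]
266 [0.3894 0.3884 0.0715] [44 45 46]
268 [0.3889 0.3896 0.0676] [41 43 43]
270 [0.3884 0.3902 0.0632] [37 38 37]
272 [0.3894 0.3739 0.0406] [40 42 41]
274 [0.389  0.3727 0.0339] [43 44 43]
276 [0.3885 0.3734 0.0293] [51 55 56]
278 [0.3895 0.356  0.0046] [ 77  99 109]
280 [0.3887 0.3597 0.003 ] [ 80 114 131]
282 [0.3878 0.3643 0.0026] [ 80 114 131]
[0.40568812 0.31923069 0.00333487] [ 0.3632324  -1.00462793 -0.065637  ]
```

View pics/d4.png

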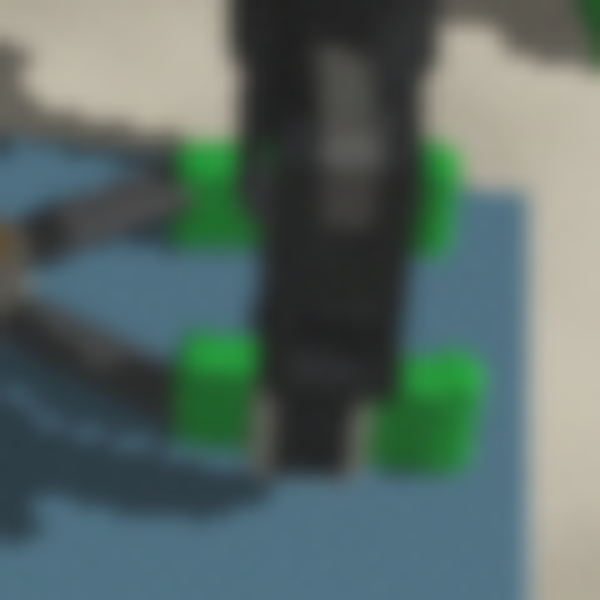

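jog_arm(steps=[{"dx": 0.0,"dy": 0.0,"dz": -0.05,"twist": 0.0},{"dx": 0.0,"dy": 0.0,"dz": -0.05,"twist": 0.0},{"dx": 0.0,"dy": 0.0,"dz": -0.05,"twist": 0.0},{"dx": 0.0,"dy": 0.0,"dz": -0.05,"twist": 0.0}], gripper=50, newtons=40)

```text
t: 4.47
tool_pos: [0.406, 0.3195, 0.0006]
tool_rot: [3.122, 0.342, -0.008]
contact_force: [0.7, 0.9, -0.4]
opening: 0.0689
```

jog_arm(steps=[{"dx": 0.0,"dy": 0.0,"dz": 0.0,"twist": 0.0},{"dx": 0.0,"dy": 0.0,"dz": 0.0,"twist": 0.0},{"dx": 0.0,"dy": 0.0,"dz": 0.0,"twist": 0.0},{"dx": 0.0,"dy": 0.0,"dz": 0.0,"twist": 0.0}], gripper=77)

```text
t: 4.97
tool_pos: [0.4067, 0.3199, 0.0023]
tool_rot: [3.122, 0.342, -0.007]
contact_force: [-2.0, -1.0, 10.6]
opening: 0.0598
```

```bash
python3 - <<'E'
from h import *
im=snap('side','side4'); crop(im,255,220,415,320,'d5',5)
im=snap('top','top4'); crop(im,240,200,330,310,'d6',5)
o=ctrl.get_obs(); print(o['t'],o['tool_pos'],o['contact_force'],o['opening'])
E
```

```text
5.075 [0.40667106 0.31991307 0.00226923] [-2.85083539 -1.05335162 10.5120597 ] 0.05989889854702647
```

View pics/d5.png

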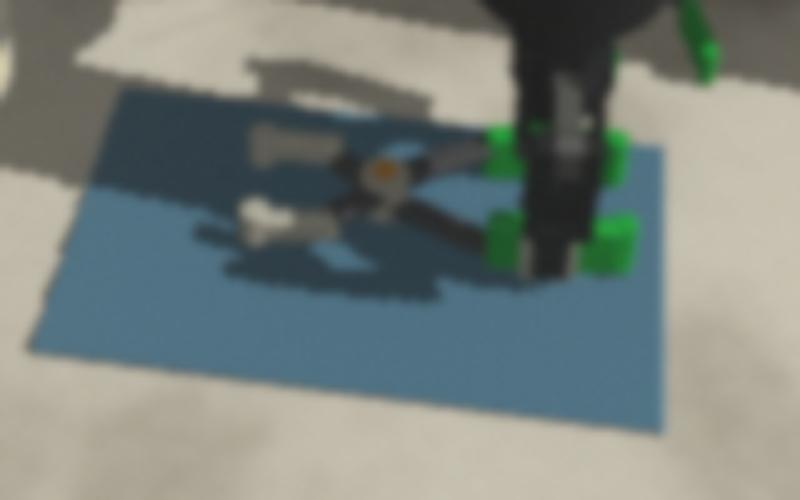

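View pics/d6.png

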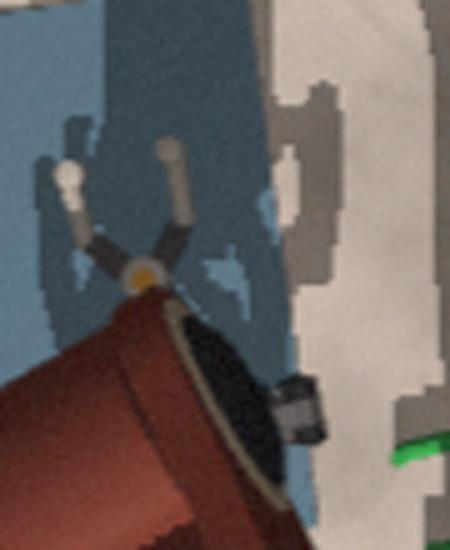

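jog_arm(steps=[{"dx": 0.0,"dy": 0.0,"dz": 0.2,"twist": 0.0},{"dx": 0.0,"dy": 0.0,"dz": 0.5,"twist": 0.0},{"dx": 0.0,"dy": 0.0,"dz": 1.0,"twist": 0.0},{"dx": 0.0,"dy": 0.0,"dz": 1.4,"twist": 0.0},{"dx": 0.0,"dy": 0.0,"dz": 1.4,"twist": 0.0}])

```text
t: 5.7
tool_pos: [0.4084, 0.3209, 0.0893]
tool_rot: [-3.121, -0.342, -0.001]
contact_force: [-0.0, 0.1, -1.9]
opening: 0.0599
```

```bash
python3 - <<'E'
from h import *
im=snap('side','side5'); crop(im,255,180,415,300,'d5',5)
im=snap('top','top5'); crop(im,240,180,330,300,'d6',5)
o=ctrl.get_obs(); print(o['t'],o['tool_pos'],o['contact_force'],o['opening'])
E
```

```text
5.8 [0.4064154  0.31975391 0.08613754] [-0.47218633 -0.99488892 -1.30576957] 0.05991387862722729
```

View pics/d5.png

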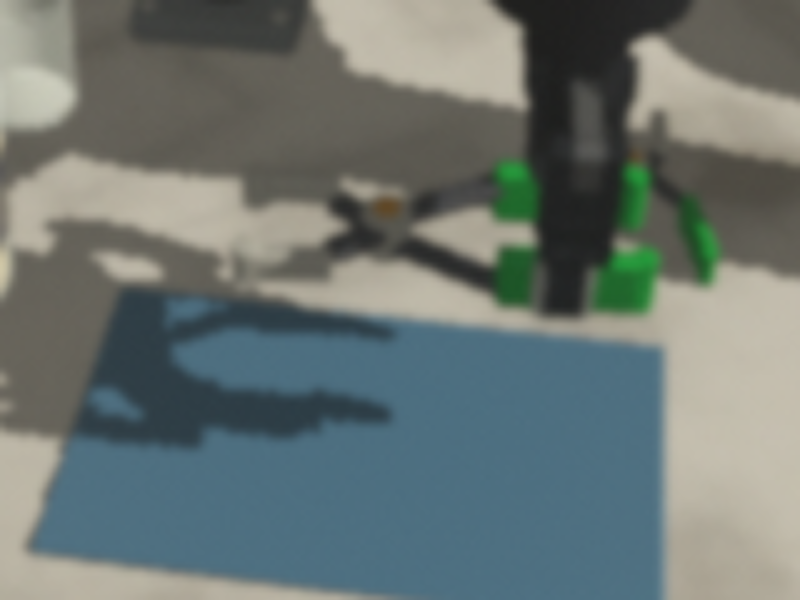

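View pics/d6.png

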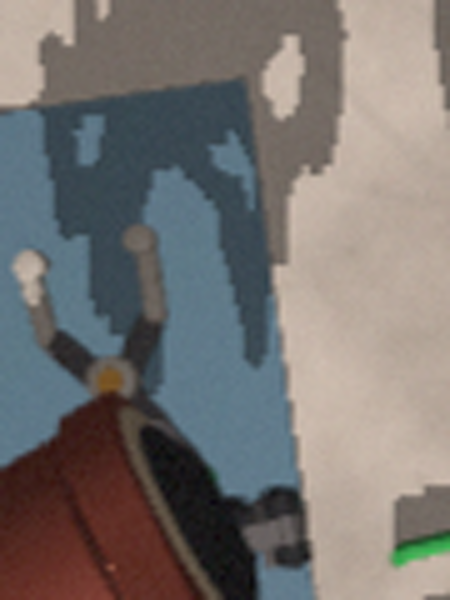

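```bash
python3 - <<'E'
from h import *
im=dict(np.load('pics/top5.npz'))
def med(u,v,r=1):
    u,v=int(round(u)),int(round(v)); return np.median([w(im,u+a,v+b) for a in range(-r,r+1) for b in range(-r,r+1)],axis=0)
for n,(x,y) in dict(noL=(28,265),noR=(140,240),piv=(110,378)).items(): 
    u,v=240+(x-2)/5,180+(y-2)/5; p=med(u,v); print(n,p.round(4),w(im,u,v,.109).round(4), w(im,u,v,.114).round(4))
E
```

```text
noL [0.5155 0.3679 0.1077] [0.5162 0.3672 0.109 ] [0.516  0.3662 0.114 ]
noR [0.5249 0.3228 0.1082] [0.5256 0.3237 0.109 ] [0.5254 0.323  0.114 ]
piv [0.4729 0.3335 0.1121] [0.4725 0.3349 0.109 ] [0.4726 0.3341 0.114 ]
```

```bash
cat > ov.py <<'E'
from h import *
def proj(im,P):
    E=im['extrinsics']; q=(np.asarray(P)-E[:3,3])@E[:3,:3]; return np.stack([q[:,0]/q[:,2]*im['fx']+im['cx'],q[:,1]/q[:,2]*im['fy']+im['cy']],1)
def clipov(im,ax,deg,box,s):
    u0,v0,u1,v1=box; a=cv2.resize(im['frame'][v0:v1,u0:u1,::-1],None,fx=s,fy=s,interpolation=cv2.INTER_CUBIC)
    t=np.radians(deg); R=np.array([[np.cos(t),-np.sin(t),0],[np.sin(t),np.cos(t),0],[0,0,1]])
    def poly(L,c):
        p=proj(im,np.asarray(L)@R.T+np.array([ax[0],ax[1],.078])); p=(p-[u0,v0]+.5)*s-.5
        cv2.polylines(a,[p.round().astype(int)],True,c,1,cv2.LINE_AA)
    for sg in(1,-1):
        for z in(-.013,.011): poly([(x*1e-3,sg*y*1e-3,z) for x,y in((-44,7.5),(-44,12.5),(-16,12.5),(-16,7.5))],(255,255,0))
    th=np.linspace(0,2*np.pi,40); poly([(.0195*np.cos(k),.0195*np.sin(k),.008) for k in th],(0,255,0)); poly([(.017*np.cos(k),.017*np.sin(k),.059) for k in th],(0,255,0))
    cv2.putText(a,str(deg),(5,20),0,.6,(0,0,255),2); return a
E
python3 - <<'E'
from ov import *
im=dict(np.load('pics/top0.npz')); sd=dict(np.load('pics/side0.npz'))
A=[clipov(im,(.628,.0635),d,(380,160,420,200),9) [:, :260+100] for d in(18,23)]
B=[clipov(sd,(.628,.0635),d,(280,130,320,165),9) for d in(18,23)]
cv2.imwrite('pics/e1.png',np.vstack([np.hstack(A),np.hstack(B)])[:600])
E
```

```text
(no output)
```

View pics/e1.png

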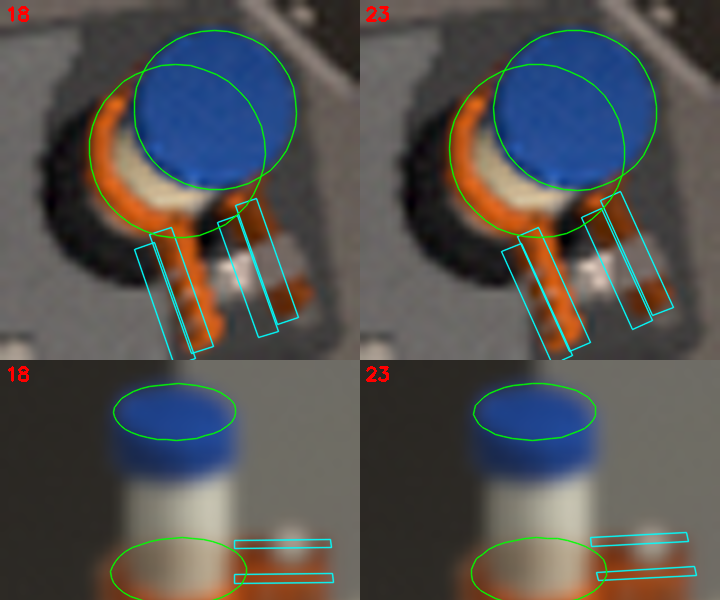

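```bash
python3 - <<'E'
from ov import *
im=dict(np.load('pics/top0.npz')); sd=dict(np.load('pics/side0.npz'))
A=[clipov(im,(.628,.0635),d,(380,160,420,200),9) for d in(27,31)]
B=[clipov(sd,(.628,.0635),d,(280,130,320,157),9) for d in(27,31)]
cv2.imwrite('pics/e2.png',np.vstack([np.hstack(A),np.hstack(B)])[:600])
E
```

```text
(no output)
```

View pics/e2.png

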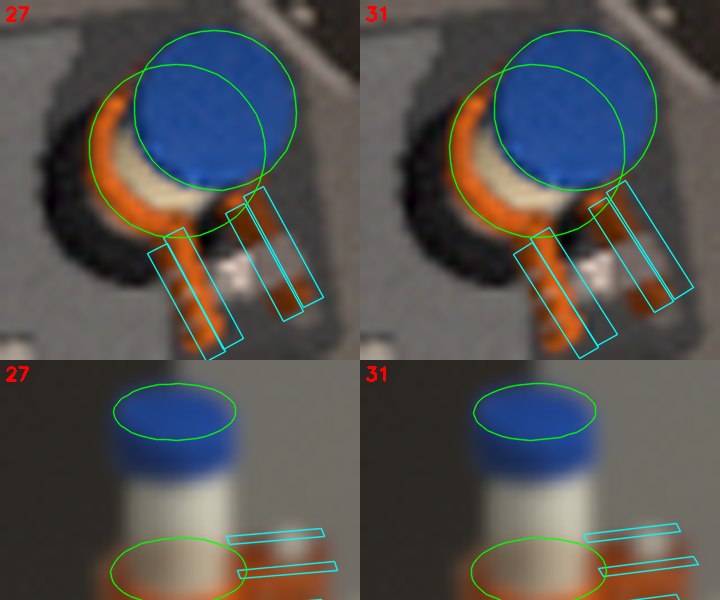

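jog_arm(steps=[{"dx": 0.0,"dy": -0.3,"dz": 0.2,"twist": 0.0},{"dx": 0.0,"dy": -0.9,"dz": 0.4,"twist": 0.2},{"dx": 0.0,"dy": -1.6,"dz": 0.6,"twist": 0.5},{"dx": 0.0,"dy": -2.3,"dz": 0.6,"twist": 0.8},{"dx": 0.0,"dy": -3.0,"dz": 0.6,"twist": 1.05}])

```text
t: 6.42
tool_pos: [0.4052, 0.1384, 0.1206]
tool_rot: [3.077, 0.629, -0.012]
contact_force: [0.9, -0.1, -1.2]
opening: 0.06
```

jog_arm(steps=[{"dx": 0.0,"dy": -0.7,"dz": 0.0,"twist": 0.0},{"dx": 0.0,"dy": -1.4,"dz": 0.0,"twist": 0.0},{"dx": 0.0,"dy": -2.0,"dz": 0.0,"twist": 0.0},{"dx": 0.0,"dy": -2.5,"dz": 0.0,"twist": 0.0},{"dx": 0.0,"dy": -2.5,"dz": 0.0,"twist": 0.0}])

```text
t: 7.05
tool_pos: [0.4042, -0.0128, 0.1191]
tool_rot: [3.079, 0.624, -0.016]
contact_force: [0.6, -0.0, -0.4]
opening: 0.0594
```

```bash
python3 - <<'E'
from h import *
from scipy.spatial.transform import Rotation as R
im=snap('top','top6'); im2=snap('side','side6')
crop(im,340,150,480,290,'f1',4);crop(im2,260,110,420,230,'f2',5)
o=ctrl.get_obs(); print(o['t'],o['tool_pos'],R.from_rotvec(o['tool_rot']).as_matrix()[:,0],o['contact_force'],o['opening'])
E
```

```text
7.15 [ 0.4044257  -0.01137215  0.11935357] [ 0.91997767  0.39186247 -0.00921357] [ 0.15471908  0.20188052 -0.75383568] 0.05980162106747669
```

View pics/f1.png

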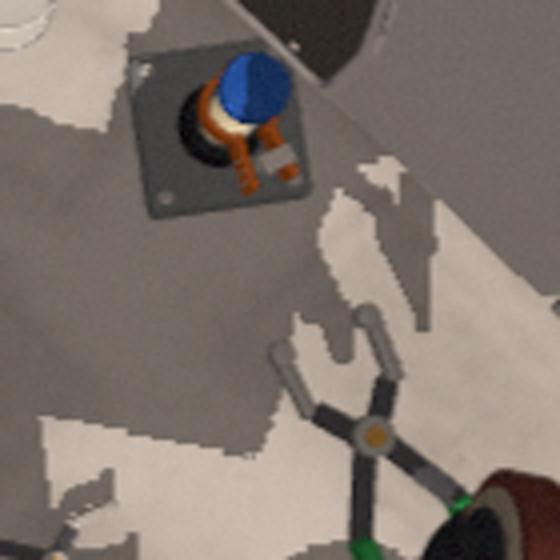

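View pics/f2.png

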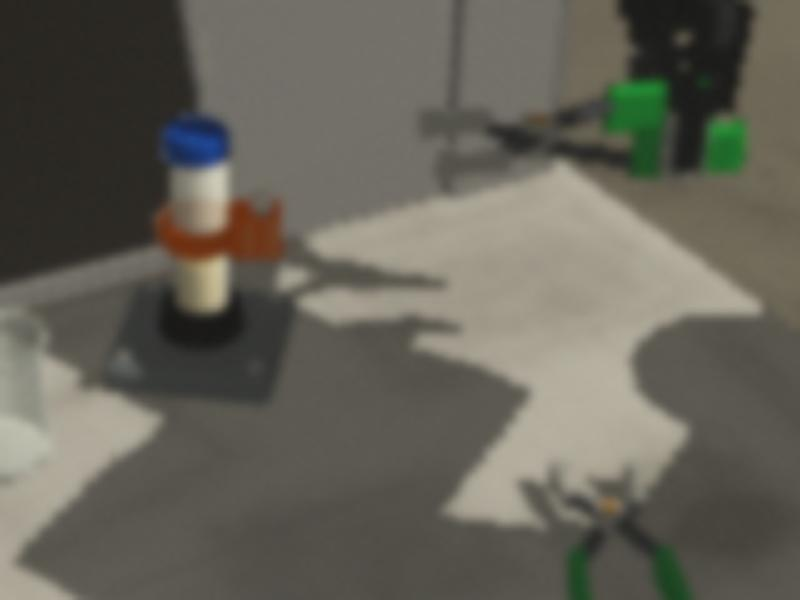

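```bash
python3 - <<'E'
from h import *
im=dict(np.load('pics/top6.npz'))
def med(u,v,r=1):
    u,v=int(round(u)),int(round(v)); return np.median([w(im,u+a,v+b) for a in range(-r,r+1) for b in range(-r,r+1)],axis=0)
q=[]
for n,(x,y),z in (('noL',(280,351),.1415),('noR',(367,315),.1415),('piv',(374,436),.146)): 
    u,v=340+(x-1.5)/4,150+(y-1.5)/4; q.append(w(im,u,v,z)); print(n,med(u,v).round(4),q[-1].round(4))
m=(q[0]+q[1])/2; d=q[1]-q[0]; print(m, np.linalg.norm(d), 'head perp',np.degrees(np.arctan2(d[0],-d[1])),'piv-jaw',np.degrees(np.arctan2(*(m-q[2])[1::-1])))
o=ctrl.get_obs()['tool_pos']; e=m-o; print('off',e,np.hypot(*e[:2]),np.degrees(np.arctan2(e[1],e[0])))
E
```

```text
noL [0.505  0.0544 0.1392] [0.5042 0.0556 0.1415]
noR [0.5215 0.0155 0.1384] [0.5206 0.0151 0.1415]
piv [0.4644 0.0141 0.1431] [0.4651 0.0146 0.146 ]
[0.51242663 0.03537246 0.1415    ] 0.043697104254658385 head perp 22.01543878358984 piv-jaw 23.735310576851106
off [0.10800093 0.04674461 0.02214643] 0.11768287812909399 23.40377022221997
```

jog_arm(steps=[{"dx": 0.2,"dy": -0.1,"dz": -0.2,"twist": 0.0},{"dx": 0.4,"dy": -0.1,"dz": -0.5,"twist": 0.0},{"dx": 0.58,"dy": -0.11,"dz": -0.8,"twist": 0.0},{"dx": 0.58,"dy": -0.11,"dz": -0.9,"twist": 0.0},{"dx": 0.58,"dy": -0.11,"dz": -0.9,"twist": 0.0}])

```text
t: 7.78
tool_pos: [0.4384, -0.0172, 0.0647]
tool_rot: [-3.077, -0.63, 0.018]
contact_force: [0.3, 0.5, -2.0]
opening: 0.0597
```

```bash
python3 - <<'E'
from h import *
from scipy.spatial.transform import Rotation as R
im=snap('top','top7'); im2=snap('side','side7')
crop(im,370,150,470,250,'f1',6);crop(im2,270,110,390,200,'f2',6)
o=ctrl.get_obs(); print(o['t'],o['tool_pos'],R.from_rotvec(o['tool_rot']).as_matrix()[:,0],o['contact_force'],o['opening'])
E
```

```text
7.875 [ 0.43927092 -0.01765898  0.06583039] [ 0.91975316  0.39240147 -0.0086721 ] [-0.39448201  0.22512235 -0.55393202] 0.059616239277508254
```

View pics/f1.png

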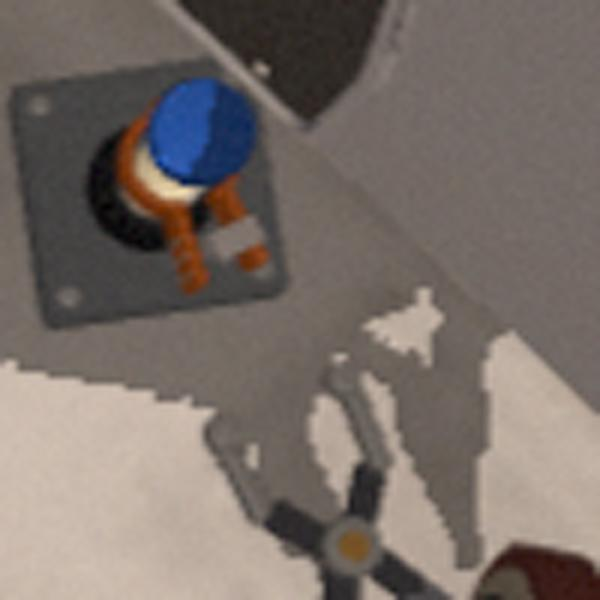

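View pics/f2.png

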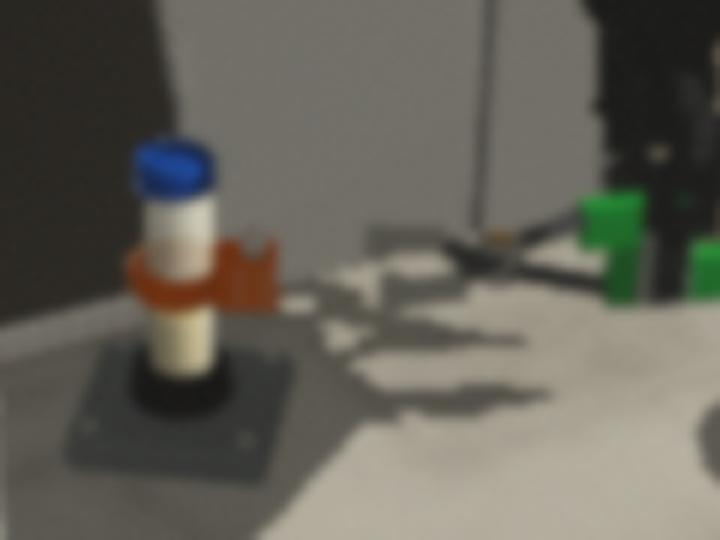

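```bash
python3 - <<'E'
from h import *
im=dict(np.load('pics/top7.npz'))
def med(u,v,r=1):
    u,v=int(round(u)),int(round(v)); return np.median([w(im,u+a,v+b) for a in range(-r,r+1) for b in range(-r,r+1)],axis=0)
q={}
for n,(x,y),z in (('noL',(220,428),.085),('noR',(341,375),.085),('piv',(352,545),.09),('e1',(196,280),.089),('e2',(254,260),.089)): 
    u,v=370+(x-2.5)/6,150+(y-2.5)/6; q[n]=w(im,u,v,z); print(n,med(u,v).round(4),q[n].round(4))
m=(q['noL']+q['noR'])/2; d=q['noR']-q['noL']; print('jaw',m, np.linalg.norm(d), 'head perp',np.degrees(np.arctan2(d[0],-d[1])))
em=(q['e1']+q['e2'])/2; d=q['e2']-q['e1']; print('ears',em, np.linalg.norm(d[:2]), np.degrees(np.arctan2(d[0],-d[1])))
o=ctrl.get_obs()['tool_pos']; e=m-o; print('off',e,np.hypot(*e[:2]),np.degrees(np.arctan2(e[1],e[0])))
e=em-m; print('to ears',np.hypot(*e[:2]),np.degrees(np.arctan2(e[1],e[0])))
E
```

```text
noL [0.5383 0.0516 0.0845] [0.5384 0.0513 0.085 ]
noR [0.556  0.0113 0.0836] [0.5557 0.0109 0.085 ]
piv [0.5002 0.0104 0.0891] [0.4994 0.01   0.09  ]
e1 [0.588  0.0586 0.087 ] [0.5873 0.0588 0.089 ]
e2 [0.5947 0.0383 0.0834] [0.5938 0.0395 0.089 ]
jaw [0.54703947 0.03111773 0.085     ] 0.04394663416612643 head perp 23.22331585606867
ears [0.5905506  0.04912914 0.089     ] 0.02038963266437006 18.677334802934595
off [0.10776855 0.04877671 0.01916961] 0.11829297070056397 24.351802276407536
to ears 0.04709171411373955 22.487075454047645
```

jog_arm(steps=[{"dx": 0.17,"dy": 0.07,"dz": 0.01,"twist": 0.0},{"dx": 0.34,"dy": 0.14,"dz": 0.01,"twist": 0.0},{"dx": 0.51,"dy": 0.21,"dz": 0.01,"twist": 0.0},{"dx": 0.51,"dy": 0.21,"dz": 0.01,"twist": 0.0}])

```text
t: 8.38
tool_pos: [0.4708, -0.0048, 0.0667]
tool_rot: [3.078, 0.63, -0.014]
contact_force: [-0.5, -0.0, -1.1]
opening: 0.0596
```

```bash
python3 - <<'E'
from h import *
im=snap('top','top8'); im2=snap('side','side8')
crop(im,370,150,450,230,'f1',7);crop(im2,270,110,390,200,'f2',6)
o=ctrl.get_obs(); print(o['t'],o['tool_pos'],o['contact_force'],o['opening'])
E
```

```text
8.475 [ 0.46981814 -0.00495133  0.06623996] [-0.32805807  0.72018126 -2.28612068] 0.05940726014684909
```

View pics/f1.png

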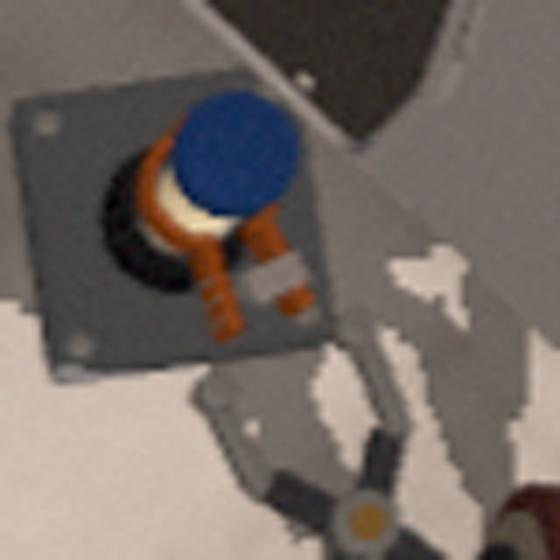

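View pics/f2.png

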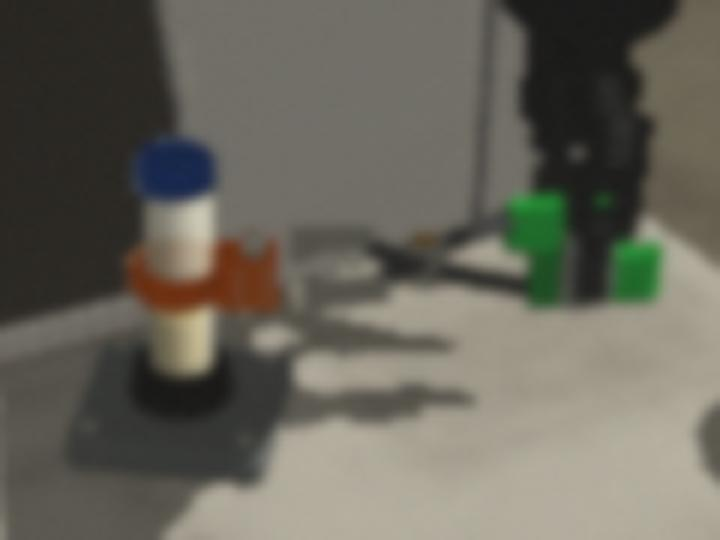

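jog_arm(steps=[{"dx": 0.11,"dy": 0.045,"dz": 0.0,"twist": 0.0},{"dx": 0.22,"dy": 0.09,"dz": 0.0,"twist": 0.0},{"dx": 0.34,"dy": 0.14,"dz": 0.0,"twist": 0.0},{"dx": 0.34,"dy": 0.14,"dz": 0.0,"twist": 0.0}])

```text
t: 8.98
tool_pos: [0.4908, 0.0036, 0.0664]
tool_rot: [3.078, 0.63, -0.015]
contact_force: [-0.0, 0.4, -1.4]
opening: 0.0601
```

```bash
python3 - <<'E'
from h import *
im=snap('top','top9'); im2=snap('side','side9')
crop(im,370,150,450,230,'f1',7);crop(im2,270,110,390,200,'f2',6)
o=ctrl.get_obs(); print(o['t'],o['tool_pos'],o['contact_force'],o['opening'])
E
```

```text
9.075 [0.49019326 0.00348728 0.06614795] [-0.54276922  0.86728742 -1.38359582] 0.05968235538089195
```

View pics/f1.png

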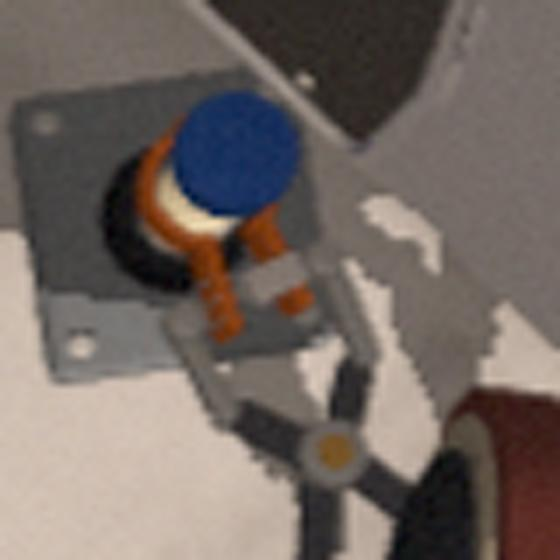

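View pics/f2.png

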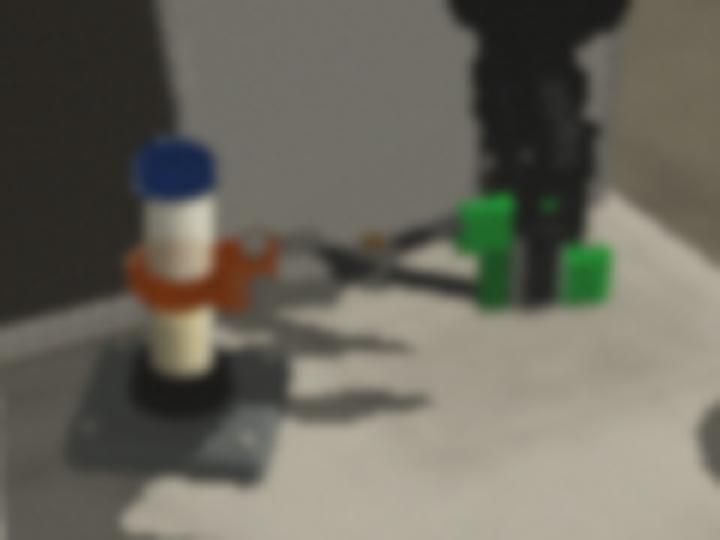

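jog_arm(steps=[{"dx": 0.0,"dy": 0.0,"dz": 0.01,"twist": 0.0},{"dx": 0.0,"dy": 0.0,"dz": 0.03,"twist": 0.0},{"dx": 0.0,"dy": 0.0,"dz": 0.03,"twist": 0.0},{"dx": 0.0,"dy": 0.0,"dz": 0.03,"twist": 0.0}], gripper=110, newtons=60)

```text
t: 9.57
tool_pos: [0.4897, 0.0034, 0.0677]
tool_rot: [-3.078, -0.63, 0.017]
contact_force: [-2.2, -2.0, -2.5]
opening: 0.049
```

```bash
python3 - <<'E'
from h import *
im=snap('top','top10'); im2=snap('side','side10')
crop(im,370,150,450,230,'f1',7);crop(im2,270,110,390,200,'f2',6)
o=ctrl.get_obs(); print(o['t'],o['tool_pos'],o['contact_force'],o['wrist_torque'],o['opening'])
E
```

```text
9.675 [0.4896742  0.00335656 0.06764187] [-3.2480977  -1.65384243 -1.63688005] [-0.35599939  0.47554794 -0.12389179] 0.049310381004231886
```

View pics/f1.png

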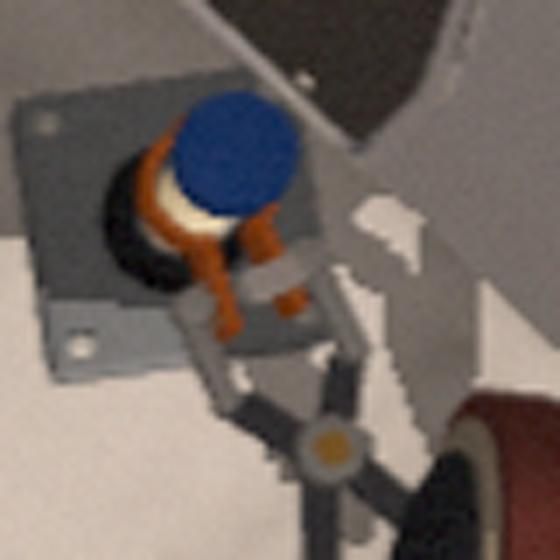

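View pics/f2.png

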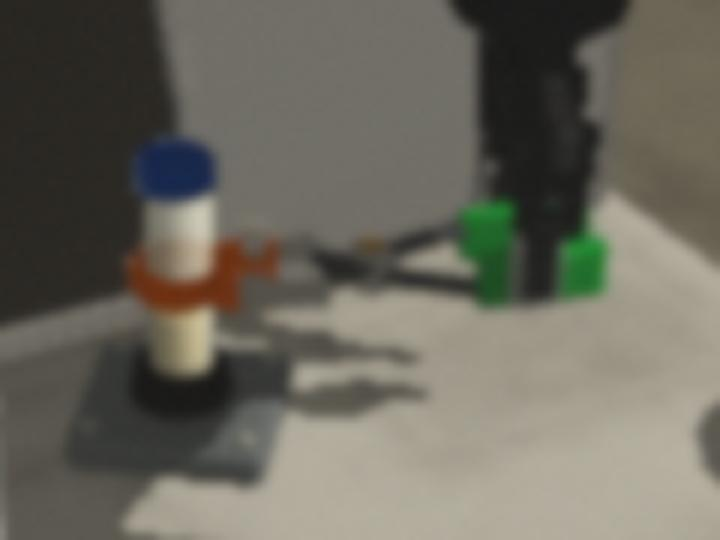

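jog_arm(steps=[{"dx": 0.0,"dy": 0.0,"dz": 0.0,"twist": 0.0},{"dx": 0.0,"dy": 0.0,"dz": 0.0,"twist": 0.0},{"dx": 0.0,"dy": 0.0,"dz": 0.0,"twist": 0.0},{"dx": 0.0,"dy": 0.0,"dz": 0.0,"twist": 0.0}], gripper=130)

```text
t: 10.18
tool_pos: [0.4879, 0.0036, 0.0668]
tool_rot: [-3.076, -0.631, 0.025]
contact_force: [-7.3, -1.1, -1.2]
opening: 0.0425
```

```bash
python3 - <<'E'
from h import *
im=snap('top','top11'); im2=snap('side','side11')
crop(im,370,150,450,230,'f1',7);crop(im2,270,110,390,200,'f2',6)
o=ctrl.get_obs(); print(o['t'],o['tool_pos'],o['contact_force'],o['wrist_torque'],o['opening'])
E
```

```text
10.275 [0.48788242 0.00360086 0.06679315] [-6.22678536 -1.34846863 -0.50161762] [-0.18498512  0.88840543  0.19453873] 0.042181957380792494
```

View pics/f1.png

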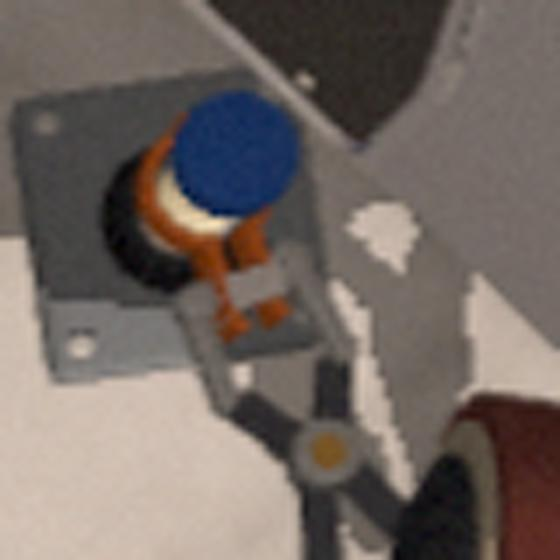

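View pics/f2.png

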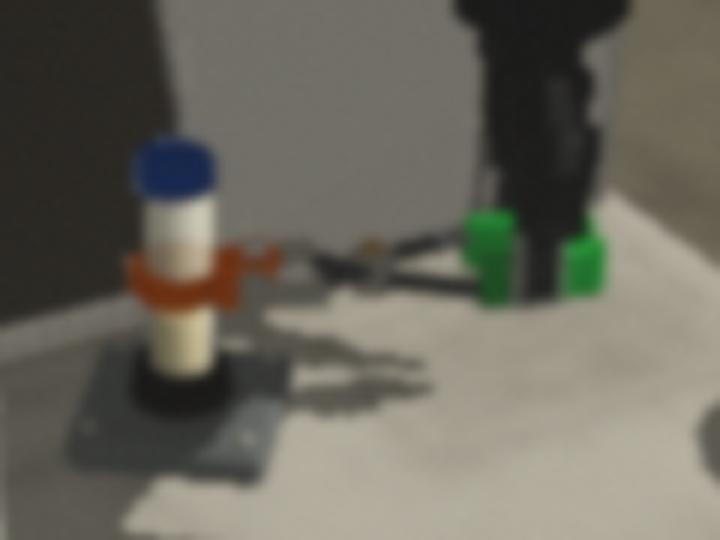

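jog_arm(steps=[{"dx": 0.0,"dy": 0.0,"dz": 0.0,"twist": 0.0},{"dx": 0.0,"dy": 0.0,"dz": 0.0,"twist": 0.0},{"dx": 0.0,"dy": 0.0,"dz": 0.0,"twist": 0.0}], gripper=136)

```text
t: 10.65
tool_pos: [0.4871, 0.0038, 0.0665]
tool_rot: [-3.075, -0.632, 0.028]
contact_force: [-5.7, -0.9, -0.0]
opening: 0.04
```

```bash
python3 - <<'E'
from h import *
im=snap('top','top12')
crop(im,370,150,450,230,'f1',7)
o=ctrl.get_obs(); print(o['t'],o['tool_pos'],o['contact_force'],o['wrist_torque'],o['opening'])
E
```

```text
10.7 [0.48715199 0.0037806  0.06656743] [-4.88816323 -0.36392616 -0.05430018] [-0.04825012  0.72102556  0.18050467] 0.04015693902728024
```

View pics/f1.png

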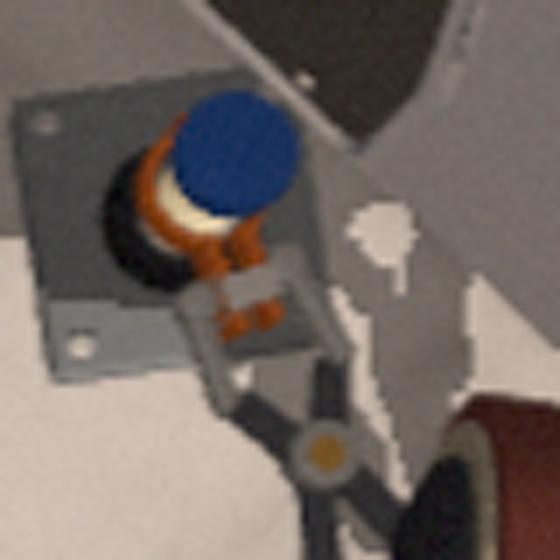

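jog_arm(steps=[{"dx": 0.0,"dy": 0.0,"dz": 0.0,"twist": 0.0},{"dx": 0.0,"dy": 0.0,"dz": 0.0,"twist": 0.0},{"dx": 0.0,"dy": 0.0,"dz": 0.0,"twist": 0.0}], gripper=108)

```text
t: 11.08
tool_pos: [0.4877, 0.0038, 0.0669]
tool_rot: [-3.076, -0.632, 0.026]
contact_force: [-0.9, 0.2, -2.5]
opening: 0.0492
```

jog_arm(steps=[{"dx": 0.0,"dy": 0.0,"dz": 0.0,"twist": 0.0},{"dx": 0.0,"dy": 0.0,"dz": 0.0,"twist": 0.0},{"dx": 0.0,"dy": 0.0,"dz": 0.0,"twist": 0.0}], gripper=77)

```text
t: 11.45
tool_pos: [0.4878, 0.0038, 0.0669]
tool_rot: [-3.076, -0.632, 0.025]
contact_force: [-0.6, -0.3, -0.5]
opening: 0.0598
```

```bash
python3 - <<'E'
from h import *
im=snap('top','top13'); im2=snap('side','side13')
crop(im,370,150,450,230,'f1',7);crop(im2,270,110,390,200,'f2',6)
o=ctrl.get_obs(); print(o['t'],o['tool_pos'],o['contact_force'],o['wrist_torque'],o['opening'])
E
```

```text
11.55 [0.48773726 0.00380165 0.06692389] [-0.01533054 -0.551914   -0.67029243] [-0.01135697 -0.01627305 -0.04845735] 0.0593306133266722
```

View pics/f1.png

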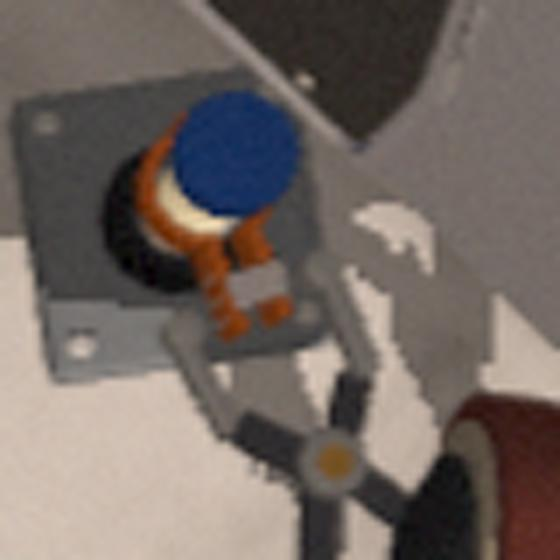

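View pics/f2.png

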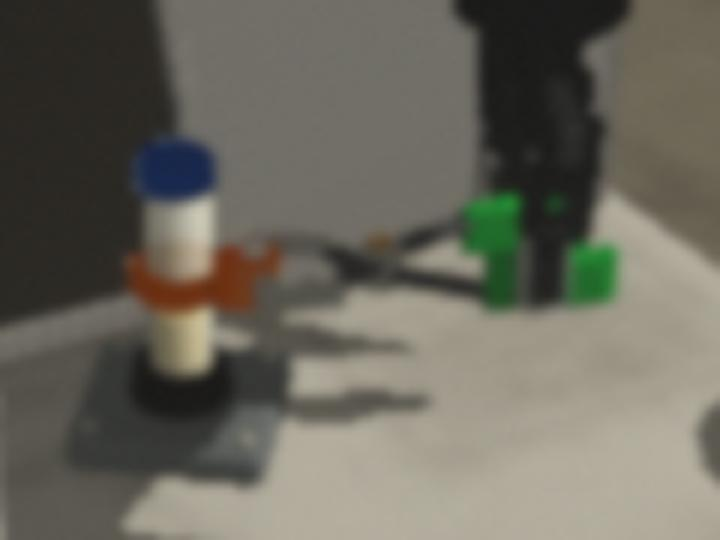

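jog_arm(steps=[{"dx": -0.2,"dy": -0.085,"dz": 0.0,"twist": 0.0},{"dx": -0.5,"dy": -0.21,"dz": 0.0,"twist": 0.0},{"dx": -0.9,"dy": -0.38,"dz": 0.0,"twist": 0.0},{"dx": -1.3,"dy": -0.45,"dz": 0.2,"twist": 0.0},{"dx": -1.3,"dy": -0.45,"dz": 0.8,"twist": 0.0}])

```text
t: 12.18
tool_pos: [0.4055, -0.023, 0.1121]
tool_rot: [-3.073, -0.63, 0.036]
contact_force: [1.0, -0.8, -2.7]
opening: 0.0597
```

```bash
python3 - <<'E'
from h import *
im=snap('top','top14'); im2=snap('side','side14')
crop(im,370,150,470,250,'f1',6);crop(im2,270,110,430,210,'f2',5)
o=ctrl.get_obs(); print(o['t'],o['tool_pos'],o['contact_force'],o['wrist_torque'],o['opening'])
E
```

```text
12.275 [ 0.41151996 -0.02408652  0.11861259] [ 0.50515032  0.10858458 -0.38494602] [-0.00162882 -0.0207692  -0.03877292] 0.059866681153170474
```

View pics/f1.png

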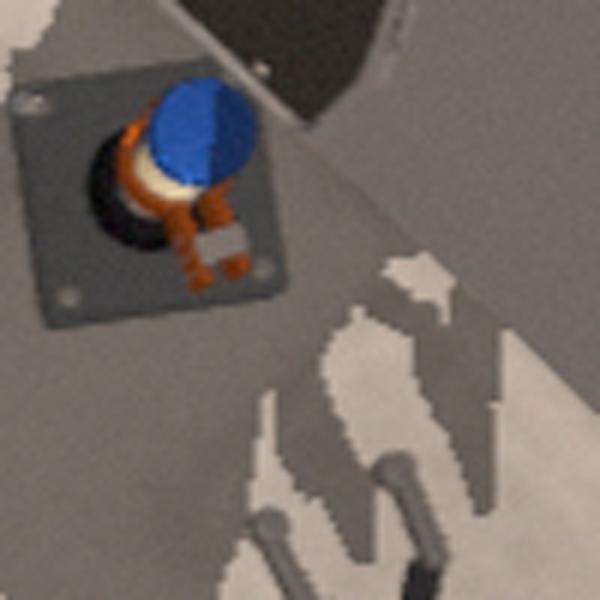

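View pics/f2.png

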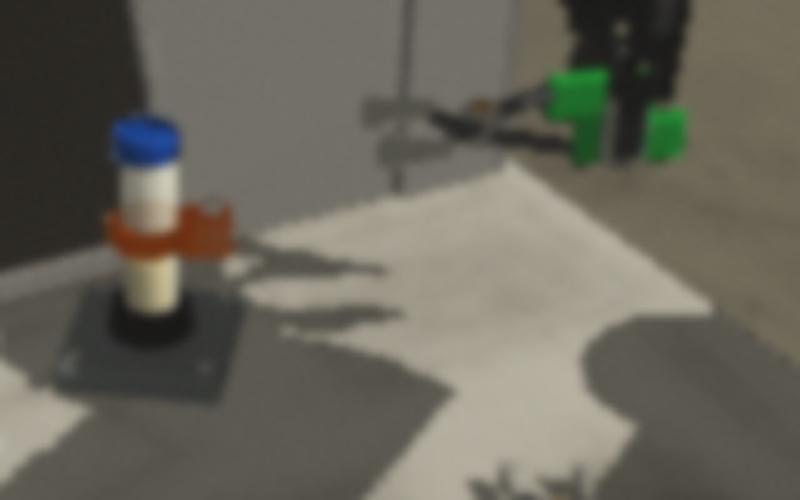

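jog_arm(steps=[{"dx": 0.0,"dy": 0.4,"dz": 0.0,"twist": 0.0},{"dx": 0.0,"dy": 1.1,"dz": 0.0,"twist": -0.2},{"dx": 0.0,"dy": 1.8,"dz": 0.0,"twist": -0.5},{"dx": 0.0,"dy": 2.5,"dz": 0.0,"twist": -0.8},{"dx": 0.0,"dy": 3.2,"dz": 0.0,"twist": -1.0}])

```text
t: 12.9
tool_pos: [0.4108, 0.1689, 0.1176]
tool_rot: [3.12, 0.359, -0.016]
contact_force: [0.4, -0.2, -1.2]
opening: 0.0597
```

jog_arm(steps=[{"dx": 0.0,"dy": 0.7,"dz": 0.0,"twist": -0.05},{"dx": 0.0,"dy": 1.4,"dz": 0.0,"twist": -0.05},{"dx": 0.0,"dy": 2.1,"dz": 0.0,"twist": -0.05},{"dx": 0.0,"dy": 2.7,"dz": 0.0,"twist": -0.05},{"dx": 0.0,"dy": 2.7,"dz": 0.0,"twist": -0.05}])

```text
t: 13.52
tool_pos: [0.41, 0.3322, 0.1166]
tool_rot: [3.12, 0.35, -0.018]
contact_force: [0.0, 0.6, -1.7]
opening: 0.0594
```

```bash
python3 - <<'E'
from h import *
from scipy.spatial.transform import Rotation as R
im=snap('top','top15')
crop(im,210,170,330,310,'f1',4)
o=ctrl.get_obs(); print(o['t'],o['tool_pos'],o['contact_force'],R.from_rotvec(o['tool_rot']).as_matrix()[:,0],o['opening'])
E
```

```text
13.575 [0.40998956 0.33107332 0.11647678] [-0.6024998  -0.28409259 -0.72104728] [ 0.97535854  0.22030752 -0.01184573] 0.059778958638498116
```

View pics/f1.png

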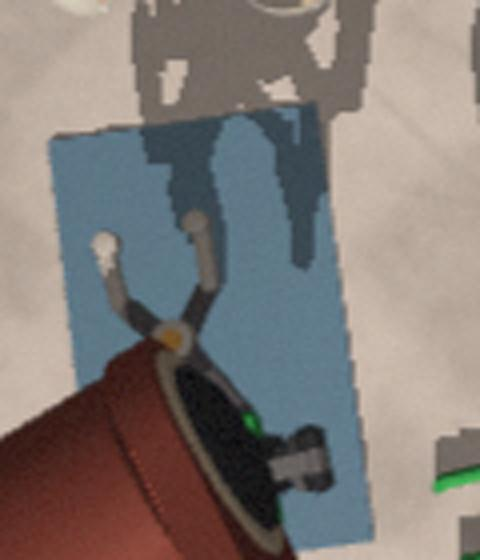

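jog_arm(steps=[{"dx": 0.0,"dy": 0.0,"dz": -0.4,"twist": 0.0},{"dx": 0.0,"dy": 0.0,"dz": -0.9,"twist": 0.0},{"dx": 0.0,"dy": 0.0,"dz": -1.4,"twist": 0.0},{"dx": 0.0,"dy": 0.0,"dz": -1.7,"twist": 0.0},{"dx": 0.0,"dy": 0.0,"dz": -1.7,"twist": 0.0}])

```text
t: 14.2
tool_pos: [0.4088, 0.3296, 0.0128]
tool_rot: [3.118, 0.347, -0.024]
contact_force: [0.1, 0.0, -1.6]
opening: 0.0599
```

jog_arm(steps=[{"dx": 0.0,"dy": 0.0,"dz": -0.03,"twist": 0.0},{"dx": 0.0,"dy": 0.0,"dz": -0.06,"twist": 0.0},{"dx": 0.0,"dy": 0.0,"dz": -0.08,"twist": 0.0},{"dx": 0.0,"dy": 0.0,"dz": -0.08,"twist": 0.0}])

```text
t: 14.7
tool_pos: [0.409, 0.3298, 0.0083]
tool_rot: [3.118, 0.347, -0.023]
contact_force: [0.0, 0.6, -0.1]
opening: 0.0598
```

jog_arm(steps=[{"dx": 0.0,"dy": 0.0,"dz": -0.02,"twist": 0.0},{"dx": 0.0,"dy": 0.0,"dz": -0.04,"twist": 0.0},{"dx": 0.0,"dy": 0.0,"dz": -0.05,"twist": 0.0},{"dx": 0.0,"dy": 0.0,"dz": -0.05,"twist": 0.0}])

```text
t: 15.2
tool_pos: [0.4089, 0.3298, 0.0052]
tool_rot: [3.118, 0.347, -0.023]
contact_force: [-0.2, 0.7, -1.7]
opening: 0.0595
```

```bash
python3 - <<'E'
from h import *
im=snap('side','side16')
crop(im,255,220,415,320,'f2',5)
o=ctrl.get_obs(); print(o['t'],o['tool_pos'],o['contact_force'],o['wrist_torque'])
E
```

```text
15.25 [0.40897073 0.32975362 0.00527362] [-0.87352916 -0.05058041 -1.23466537] [-0.00856604 -0.03472998 -0.00403504]
```

View pics/f2.png

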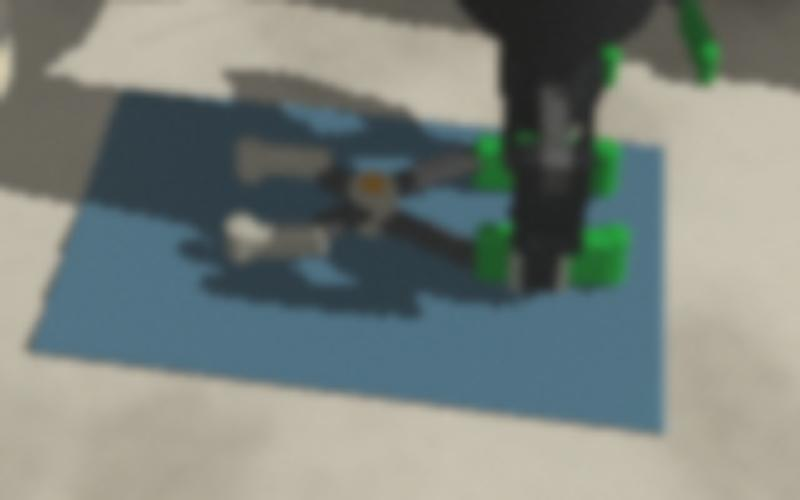

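Just above the mat now; I keep lowering in small steps until there is contact.

jog_arm(steps=[{"dx": 0.0,"dy": 0.0,"dz": -0.02,"twist": 0.0},{"dx": 0.0,"dy": 0.0,"dz": -0.04,"twist": 0.0},{"dx": 0.0,"dy": 0.0,"dz": -0.05,"twist": 0.0},{"dx": 0.0,"dy": 0.0,"dz": -0.05,"twist": 0.0}])

```text
t: 15.75
tool_pos: [0.4089, 0.3297, 0.0025]
tool_rot: [3.118, 0.347, -0.024]
contact_force: [-2.6, -1.8, 2.7]
opening: 0.0597
```

jog_arm(steps=[{"dx": 0.0,"dy": 0.0,"dz": -0.02,"twist": 0.0},{"dx": 0.0,"dy": 0.0,"dz": -0.03,"twist": 0.0},{"dx": 0.0,"dy": 0.0,"dz": -0.03,"twist": 0.0}])

```text
t: 16.12
tool_pos: [0.4091, 0.3298, 0.0019]
tool_rot: [3.118, 0.347, -0.024]
contact_force: [-4.5, -3.4, 10.4]
opening: 0.0596
```

jog_arm(steps=[{"dx": 0.0,"dy": 0.0,"dz": 0.0,"twist": 0.0},{"dx": 0.0,"dy": 0.0,"dz": 0.0,"twist": 0.0},{"dx": 0.0,"dy": 0.0,"dz": 0.0,"twist": 0.0}], gripper=55)

```text
t: 16.5
tool_pos: [0.4089, 0.3297, 0.0015]
tool_rot: [3.118, 0.347, -0.025]
contact_force: [-0.1, 0.4, -0.7]
opening: 0.0671
```

jog_arm(steps=[{"dx": 0.0,"dy": 0.0,"dz": 0.0,"twist": 0.0},{"dx": 0.0,"dy": 0.0,"dz": 0.0,"twist": 0.0},{"dx": 0.0,"dy": 0.0,"dz": 0.0,"twist": 0.0}], gripper=0)

```text
t: 16.88
tool_pos: [0.4091, 0.3298, 0.0017]
tool_rot: [3.118, 0.347, -0.024]
contact_force: [-0.8, -0.2, 0.9]
opening: 0.0853
```

```bash
python3 - <<'E'
from h import *
im=snap('side','side17')
crop(im,255,220,415,320,'f2',5)
im=snap('top','top17'); crop(im,230,200,330,310,'f1',5)
o=ctrl.get_obs(); print(o['t'],o['tool_pos'],o['contact_force'],o['opening'])
E
```

```text
16.975 [0.40902881 0.3297384  0.00164521] [ 0.67595106 -1.04688843 -0.17351175] 0.08539429401234507
```

View pics/f2.png

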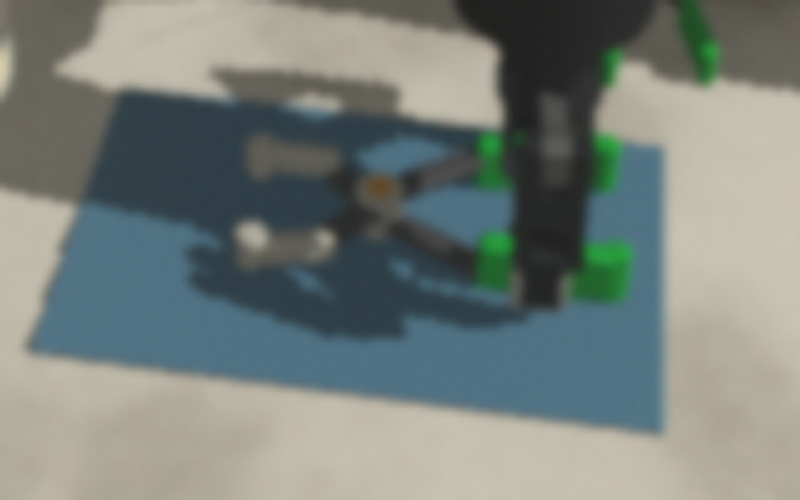

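View pics/f1.png

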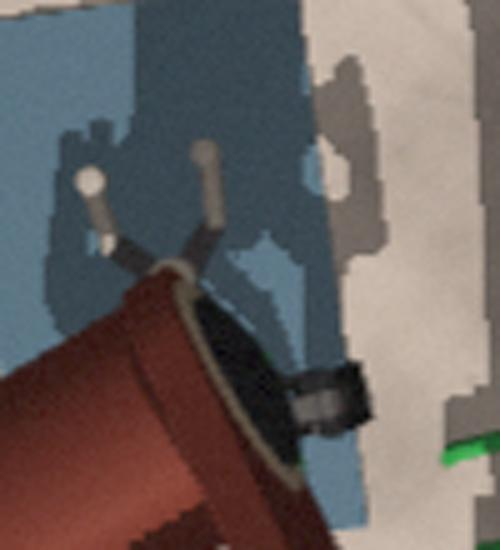

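Released; I go straight up.

jog_arm(steps=[{"dx": 0.0,"dy": 0.0,"dz": 0.3,"twist": 0.0},{"dx": 0.0,"dy": 0.0,"dz": 0.8,"twist": 0.0},{"dx": 0.0,"dy": 0.0,"dz": 1.6,"twist": 0.0},{"dx": 0.0,"dy": 0.0,"dz": 2.4,"twist": 0.0},{"dx": 0.0,"dy": 0.0,"dz": 3.0,"twist": 0.0}])

```text
t: 17.6
tool_pos: [0.4097, 0.3302, 0.1859]
tool_rot: [3.12, 0.347, -0.018]
contact_force: [0.4, 0.5, -0.2]
opening: 0.0853
```

jog_arm(steps=[{"dx": 0.0,"dy": -0.8,"dz": 0.0,"twist": 0.0},{"dx": 0.0,"dy": -1.6,"dz": 0.0,"twist": 0.0},{"dx": 0.0,"dy": -2.4,"dz": 0.0,"twist": 0.0},{"dx": 0.0,"dy": -3.2,"dz": 0.0,"twist": 0.0},{"dx": 0.0,"dy": -3.2,"dz": 0.0,"twist": 0.0}])

```text
t: 18.23
tool_pos: [0.41, 0.1361, 0.1873]
tool_rot: [3.12, 0.34, -0.014]
contact_force: [-0.3, 0.0, -0.8]
opening: 0.0854
```

```bash
python3 - <<'E'
from h import *
im=snap('side','side18'); im=snap('top','top18'); crop(im,370,145,440,215,'f1',8)
o=ctrl.get_obs(); print(o['t'],o['tool_pos'],o['contact_force'],abs(o['dq']).max())
E
```

```text
18.325 [0.41003066 0.13817769 0.18702701] [-0.44500032  0.72157522  0.03952064] 0.030359865494880334
```

View pics/side18.png

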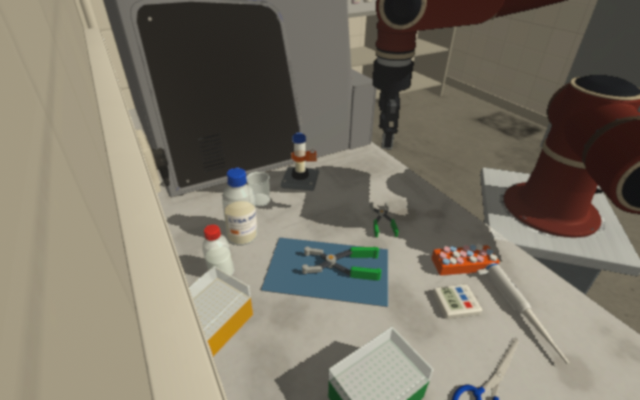

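View pics/top18.png

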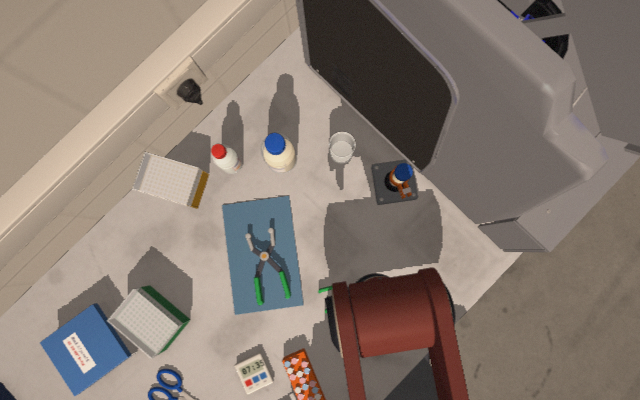

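View pics/f1.png

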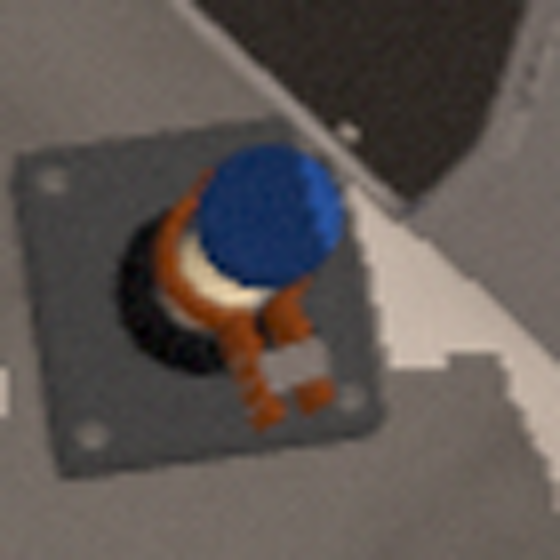

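```bash
python3 -c "
from h import *
im=dict(np.load('pics/top18.npz'))
for p in [(264,256),(250,235),(271,232),(257,285),(284,280)]: print(p,w(im,*p).round(3))
o=ctrl.get_obs(); print(abs(o['dq']).max()); print(ctrl.finish_job())"
```

```text
(264, 256) [0.47  0.343 0.027]
(250, 235) [0.514 0.374 0.024]
(271, 232) [0.521 0.329 0.024]
(257, 285) [0.409 0.357 0.03 ]
(284, 280) [0.419 0.3   0.028]
0.030359865494880334
the job is handed in; nothing more can be done
None
```

The clip is snapped shut and the green-handled pliers are back flat on the mat. I handed the job in at about 18 s of the 51 s allowed; `finish_job` gives no verdict, so the results below are from my own last checks.

- **What I did:** I took the larger pliers from the mat and set the jaws over the clip's two ears. I squeezed the handles down to 40 mm, let them open again and backed straight out. Then I lowered the pliers onto the mat until they touched, opened the fingers and moved the arm clear.
- **Clip:** With the pliers gone, the ears stay about 13.6 mm apart, centre to centre. Before the squeeze they were about 20 mm apart, and about 13 mm is expected when latched.
- **Pliers:** Measured heights were 24 mm at the noses, 27 mm at the pivot and 28–30 mm at the handles, as expected for lying flat. Grip point and pivot are both over the mat.
- **Everything else:** The bottles, beaker and stand look unmoved in the pictures. The robot touches nothing.
- **Checks that disagreed:** My estimates of the clip's direction ranged from about 19° to 24°. I went in at about 23° and the jaws fitted. While squeezing, the clip pushed back on the tool with up to about 7 N and moved it about 2–3 mm. I could not read the ear angle directly, so the latch is judged from the pictures alone.

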